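Pack the spectrometer lamps away, latch and pin their case

TASK

Pack every lamp lying on the bench into the foam troughs of the lamp case, one to a trough, and shut the lid. Then hook the draw latch's wire loop over the keeper on the lid and press the red lever down over centre until it lies flat against the case, and finally push the yellow lock pin through the three eyes next to the latch until its grip meets the eye, and let go. Do not shove the bottles, tools and other things standing about.

Things in the scene. Friction and masses are not known exactly. Their poses are not given: they have to be found in the camera images.
- case: grey lamp case, fixed to the bench, 218 (its x) x 182 x 104 mm tall shut (lid 22, walls 5 mm). Origin: middle of its underside; z up. Front with latch and eyes: x = -109 mm (outward = -x); lid hinge at the rear. Dark foam floor 38 mm above the bench, three troughs along y, 172 mm long, 50 mm wide between foam ribs 20 mm high that stand only at the ends (outer 40 mm): room for fingers between.
- trough0 (a point): where the middle of a lamp's axis lies when it rests in the front trough: x = -58, y = 0, z = 57 mm of the case; axes as the case
- trough1 (a point): where the middle of a lamp's axis lies when it rests in the middle trough: x = 0, y = 0, z = 57 mm of the case; axes as the case
- trough2 (a point): where the middle of a lamp's axis lies when it rests in the rear trough: x = 58, y = 0, z = 57 mm of the case; axes as the case
- lamp0: hollow-cathode lamp lying down, 150 mm long: white square plug base 38 x 38 x 36 mm with an orange ring at its +x end, clear glass bulb 38 mm thick from x = -35 to +39, window tube 31 mm thick to x = -75. Origin on the axis at mid-length, x along the lamp. About 120 g, balanced 17 mm towards the base. Either way round, any trough. May be absent (None).
- lamp1: hollow-cathode lamp lying down, 150 mm long: white square plug base 38 x 38 x 36 mm with a green ring at its +x end, clear glass bulb 38 mm thick from x = -35 to +39, window tube 31 mm thick to x = -75. Origin on the axis at mid-length, x along the lamp. About 120 g, balanced 17 mm towards the base. Either way round, any trough. May be absent (None).
- lamp2: hollow-cathode lamp lying down, 150 mm long: white square plug base 38 x 38 x 36 mm with a blue ring at its +x end, clear glass bulb 38 mm thick from x = -35 to +39, window tube 31 mm thick to x = -75. Origin on the axis at mid-length, x along the lamp. About 120 g, balanced 17 mm towards the base. Either way round, any trough. May be absent (None).
- lid (a joint): lid angle, rad: 0 shut, at most 1.95 (open, leaning back). The hinge line runs along the case's y at x = +109, z = 82 mm of the case; the lid reaches 218 mm from it, its outer face 22 mm above the hinge when shut. Stiff hinge: it stays where it is left; 1 to 6 N at its edge move it.
- latch_lever (a joint): angle of the latch's red lever, rad: 0 down, flat along the front wall; 1.57 straight out; 2.1 raised fully. A plate 32 mm wide (along y), 4 mm thick, 9 to 51 mm from lever_pivot. Stays where left; 2 to 4 N at the tip; snaps over centre below 0.3 once hooked. The loop clears the keeper's lip only with the lever above about 1.8; pulling the loop up by its tab raises the lever too.
- lever_pivot (a point): pivot of the lever: 18 mm before the front wall's middle, 66 mm above the bench; turns about the case's y; axes as the case
- latch_loop (a joint): angle of the wire loop relative to the lever, rad; it hinges on the lever's middle line 11 mm from lever_pivot towards the tip. Loop tilt from upright, outward from the case = this minus latch_lever. At 2.95 (its most) it lies folded back on the lever. Swings freely and falls by its weight, out on to the lever or in against the lid.
- loop_bar (a point): middle of the loop's steel cross bar: 6 mm thick, 40 mm long along the case's y, 37.5 mm from the loop's hinge on the lever
- loop_tab (a point): middle of the blue tab on the cross bar, 16 mm beyond the bar, on the line from the loop's hinge: 12 mm wide along the case's y (pinch it there), 6 mm thick, reaching 2 to 26 mm beyond the bar
- keeper (a point): where the bar's middle sits when hooked: 10 mm before the lid's front wall, 93 mm above the bench when shut, between that wall and the keeper's lip. The keeper is a dark steel shelf 34 mm wide (y) on the lid's front; its lip is 13 to 17 mm before the wall and stands 3 mm higher than this point, so the bar comes over it from above. Axes as the case when shut (x inward)
- pin: lock pin: steel rod 6 mm thick, 60 mm long, rounded end, on a yellow paddle grip 36 mm long, 14 mm wide, 26 mm tall as it lies. Origin on the rod's axis at the shoulder where rod meets grip; x along the rod to its tip, the grip from x = -36 to 0 mm. 40 g, balanced 6 mm into the grip.
- pin_tip (a point): the tip of the rod, 60 mm from the shoulder
- eye (a point): mouth of the three eyes in a row (case, lid, case) near the front's -y end: centre of the 9 mm hole in the outer face, 16 mm before the front wall, 82 mm above the bench, y = -86 mm of the case (end wall at -91). The hole runs 26 mm along the case's +y, in line only when shut; plates 28 mm deep, 24 tall. The pin enters tip towards +y; its grip stays beyond the corner. Axes as the case
- amber: bystander, leave alone: brown glass reagent bottle, 68 mm across, 150 mm tall; origin under its middle
- poly: bystander, leave alone: white plastic bottle with a blue cap, 64 mm across, 160 mm tall; origin under its middle
- beaker: bystander, leave alone: clear beaker, 68 mm across, 75 mm tall; origin under its middle
- vial: bystander, leave alone: small clear vial with a red cap, 28 mm across, 50 mm tall; origin under its middle
- driver: bystander, leave alone: green-handled screwdriver lying on the bench; origin under its middle
- spanner: bystander, leave alone: steel spanner lying on the bench; origin under its middle
- std: bystander, leave alone: small white jar, 44 mm across, 85 mm tall; origin under its middle
Things that resemble listed ones, but are neither listed nor needed, are in the scene too. Leave any pink look-alike of the lamp1 alone.

How it is judged:
By the outcome, as a careful person would: the job done as asked, in the order asked, and still so for the second after the job is handed in, with the robot touching nothing.
Of lamp0, lamp1, lamp2 only 2 to 3 are there at a start; the rules pass over those that are not, and their reading is None.
At some moment in a run one of lamp0, lamp1, lamp2, pin may be knocked a few centimetres aside while the robot is not near it.
Once in a run the grip may slacken for a moment while it holds something.
It also fails if it takes over 208 s, if anything falls off the work surface, if the arm or the gripper's body presses on something with over 40 N, if the wrist force passes 120 N, or if a joint passes its speed limit or range.

ROBOT

A 7-joint arm with a two-finger parallel gripper is mounted at the origin on the work surface. World frame = base frame: x ahead of the robot, y to its left, z up, the work surface at z = 0. Lengths are in mm, angles in rad, forces in N, time in s.
With the tool pointing down it reaches from about 425 to 825 mm from the base axis. Payload 3.6 kg.
Tool frame: the origin (TCP) lies on the centre line of the jaws, within the pads' length; the fingertips stand robot.tip_reach ahead of it and the grasp point (between the pads) lies 2 mm behind it (robot.tip_reach is the distance from the TCP to the fingertips, in mm); z points along the fingers, y is the line along which they close (so a half turn about z gives the same grasp; the last joint's range is limited). The gripper opens to 85 mm and grips with 20 to 120 N. Pads are 22 mm wide; open, the fingers measure 114 mm over their backs; the gripper's body (76 mm by 85 mm) begins 54 mm behind the grasp point. The pads swing forward as they close: fully open they stand 13 mm farther back than shut.
Start: joints at [-1.335, 0.615, -0.013, 1.423, 0.008, 1.103, -0.04], TCP at [168.829, 627.663, 248.297] pointing down, gripper open.
Joint ranges: [-3.12, 3.12], [-0.3, 2.06], [-1.34, 1.32], [0.26, 2.42], [-1.36, 4.5], [0.01, 1.98], [-2.84, 2.84]. Speed limits (rad/s): [2.79, 2.79, 3.14, 3.14, 3.14, 3.14, 3.14].

INTERFACE

Orientations are given as a 3x3 rotation matrix whose columns are the frame's x, y, z axes.
In Python, from plant import robot, snapshot, job gives the robot as it stands.
- The arm moves only by the shell command python3 -m creep 'ROWS' [FORCE]. ROWS is JSON, a list of rows, each an object with "translation": the shift along the tool's x, y, z in mm, a list of three; "dr": the turn, a rotation vector about the tool's x, y, z in rad, a list of three; "grip": the opening, from 0 (shut) to 1 (fully open). In form: [{"translation": [dx, dy, dz], "dr": [wx, wy, wz], "grip": grip}, ...]. A call has 1 to 12 rows; each row is the pose to reach, as a shift and turn from the pose commanded when the call began, along the tool's axes at that moment; what a row does not reach only later rows make up. A row lasts 1/12 s, in which the tool goes at most 41.7 mm and 7.16 degrees, less where a joint would pass 70% of its speed; a pose out of reach is approached as far as the arm can. A call with a gripper value outside its range is refused whole. The fingers move at their own pace and stop on an object; FORCE is the grip in N (left out, the last holds). Time passes only in rows, so rows that repeat a pose let the fingers close. It gives the time, the measured TCP pose, the force, the opening and the grip force at its end, in the units of the state.
- robot.observe(): the state, without advancing time (a new reading comes with each control period).
- snapshot(name): name is "side" or "top" or "wrist"; returns a dict with "img" (480x640x3 uint8, red, green, blue), "range_z" (480x640 float32, mm along the optical axis (not along the pixel's ray), 0 where there is no reading), "K" (3x3 intrinsics, pixels), "world_to_cam" (4x4, takes a point from world to camera coordinates). Camera axes: x right, y up, looking along -z (the intrinsics and any distortion apply to the point x, -y, -z); pixel columns grow to the right and rows downward; lengths in mm; the calibration is good to about 2 mm. A picture is of the moment at which its call begins.
- job.job_done(): hands the job in; it is judged then, once.
The state is a dict: "time_s": time; "q": joint angles; "joint_vel": joint speeds; "joint_efforts": joint torques, N m; "tool_pos": TCP position; "orientation": TCP orientation; "force": force on the tool from outside, world axes, zero at the start; "wrist_torque": the same for the moment, N m; "opening": finger opening in mm; "grip_force": force on a finger pad.
Only numpy, scipy, OpenCV 4.12 (cv2) and the standard library are available. Lean on these libraries where they do the work, as an engineer would, in place of code of your own. Each camera call takes 0.05 s, during which the arm holds its last target. There are 200 camera calls.

## Working session

There is one attempt and no reset: what is moved stays moved. The work goes in short steps, Python scripts to look and compute and a shell command to move; the robot and the scene stay as the last step left them, time stands still between calls to the robot, and variables do not carry over. Pictures are saved under pics/ and viewed, at most 14 in all, crops included, and the job is handed in when it is done.

```bash
ls; mkdir -p pics; python3 - <<'E'
from plant import robot, snapshot
import cv2, numpy as np
s=robot.observe(); print({k:np.round(v,3).tolist() for k,v in s.items()}, robot.tip_reach)
for n in ("top","side"):
    d=snapshot(n); np.savez(f"/tmp/{n}.npz",**d); cv2.imwrite(f"pics/{n}0.png",d["img"][:,:,::-1]); print(n,d["K"].tolist(),np.round(d["world_to_cam"],3).tolist(),[k for k in d])
E
```

```text
pics
{'time_s': 0.0, 'q': [-1.334, 0.616, -0.013, 1.425, 0.008, 1.103, -0.04], 'joint_vel': [0.0, -0.0, -0.0, 0.0, -0.0, 0.001, 0.001], 'joint_efforts': [0.0, -46.922, 0.259, -17.104, 0.01, 0.01, 0.0], 'tool_pos': [168.668, 626.972, 247.106], 'orientation': [[-0.966, 0.26, -0.001], [0.26, 0.966, -0.003], [-0.0, -0.003, -1.0]], 'force': [0.264, 0.245, 0.273], 'wrist_torque': [-0.031, 0.001, -0.073], 'grip_force': 0.0, 'opening': 85.537} 17.0
top [[494.42634810157955, 0.0, 315.05373357123835], [0.0, 494.42634810157955, 241.56017146106453], [0.0, 0.0, 1.0]] [[-0.009, -1.0, 0.002, 52.827], [0.998, -0.008, 0.06, -504.272], [-0.06, 0.002, 0.998, -1336.121], [0.0, 0.0, 0.0, 1.0]] ['img', 'range_z', 'K', 'world_to_cam']
side [[462.71411188954306, 0.0, 318.41763890395464], [0.0, 462.71411188954306, 242.81891386129516], [0.0, 0.0, 1.0]] [[0.967, -0.256, 0.007, -463.774], [0.134, 0.529, 0.838, -176.121], [-0.218, -0.809, 0.545, -1019.7], [0.0, 0.0, 0.0, 1.0]] ['img', 'range_z', 'K', 'world_to_cam']
```

View pics/top0.png

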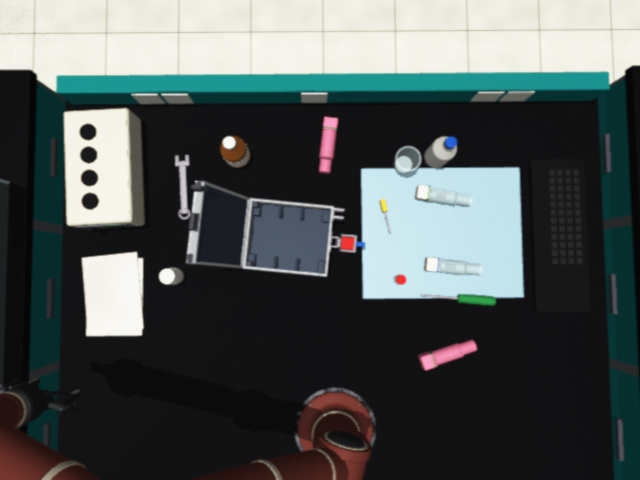

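View pics/side0.png

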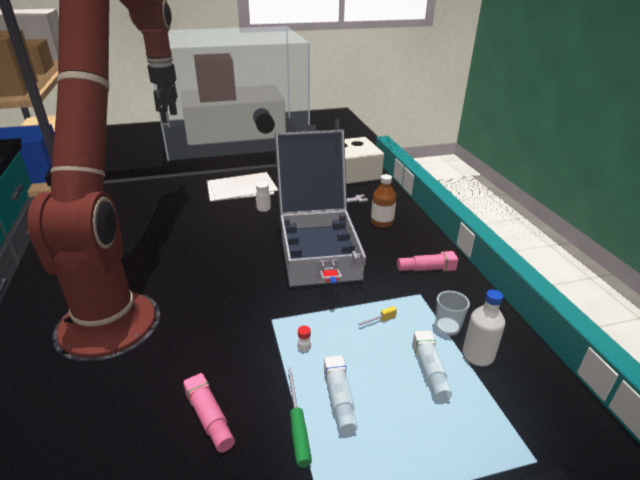

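The bench shows two lamps, at (445,196) and (452,266), on the blue mat and the yellow pin at (384,208). The case is open, with its front facing image right and the red lever at (348,243) and blue tab at (361,245). Its eyes are at (338,212). The pink look-alikes stay where they are.

```bash
cat > h.py <<'E'
import numpy as np, cv2
from plant import robot, snapshot
from scipy.spatial.transform import Rotation as Ro
def ray(d,u,v):
    W=d["world_to_cam"]; R=W[:3,:3]; t=W[:3,3]; K=d["K"]
    r=np.array([(u-K[0,2])/K[0,0],-(v-K[1,2])/K[1,1],-1.]); return -R.T@t, R.T@r
def onz(d,u,v,z):
    o,r=ray(d,u,v); return o+r*(z-o[2])/r[2]
def proj(d,p):
    W=d["world_to_cam"]; c=W[:3,:3]@np.asarray(p,float)+W[:3,3]; K=d["K"]
    return K[0,0]*c[0]/-c[2]+K[0,2], K[1,1]*-c[1]/-c[2]+K[1,2]
def cloud(d):
    W=d["world_to_cam"]; K=d["K"]; z=d["range_z"].astype(float)
    v,u=np.mgrid[:480,:640]
    c=np.stack([(u-K[0,2])/K[0,0]*z,-(v-K[1,2])/K[1,1]*z,-z],-1)
    return (c-W[:3,3])@W[:3,:3]
def cross2(d1,p1,d2,p2):
    o1,r1=ray(d1,*p1);o2,r2=ray(d2,*p2); r1/=np.linalg.norm(r1);r2/=np.linalg.norm(r2)
    s=np.linalg.lstsq(np.stack([r1,-r2],1),o2-o1,rcond=None)[0]
    a,b=o1+s[0]*r1,o2+s[1]*r2; return (a+b)/2,np.linalg.norm(a-b)
def snap(n,f=None):
    d=snapshot(n)
    if f: cv2.imwrite(f,d["img"][:,:,::-1])
    return d
def hsv(d): return cv2.cvtColor(d["img"],cv2.COLOR_RGB2HSV)
def blobs(m,amin=8):
    n,l,s,c=cv2.connectedComponentsWithStats(m.astype(np.uint8)); return [(int(s[i,4]),c[i],l==i) for i in range(1,n) if s[i,4]>=amin]
def down(yaw):  # tool down, tool y axis (closing line) at angle yaw in world
    y=np.array([np.cos(yaw),np.sin(yaw),0]); z=np.array([0,0,-1.]); return np.stack([np.cross(y,z),y,z],1)
def go(pos,R=None):
    s=robot.observe(); R0=np.array(s["orientation"]); p=np.array(s["tool_pos"])
    R=R0 if R is None else R
    print("t",round(s["time_s"],1),"shift",np.round(R0.T@(np.asarray(pos)-p),1).tolist(),"dr",np.round(Ro.from_matrix(R0.T@R).as_rotvec(),3).tolist())
E
python3 - <<'E'
from h import *
d=dict(np.load("/tmp/top.npz")); s=dict(np.load("/tmp/side.npz"))
for n,D in (("top",d),("side",s)):
    P=cloud(D); H=hsv(D); h,S,V=H[...,0],H[...,1],H[...,2]; print(n)
    for nm,m in (("red",((h<6)|(h>174))&(S>180)&(V>120)),("yel",(h>22)&(h<35)&(S>140)&(V>90)),("blue",(h>100)&(h<128)&(S>180)&(V>80))):
        for a,c,k in blobs(m): print(nm,a,np.round(c,1),np.round(np.median(P[k],0),0))
P=cloud(d); Z=P[...,2]
m=(Z>76)&(Z<88)&(d["range_z"]>0); m[:,:190]=0; m[:190]=0; m[290:]=0; m[:,350:]=0
q=P[m][:,:2].astype(np.float32); print(len(q),"rim",cv2.minAreaRect(q))
for (u,v) in [(240,200),(215,230),(285,235),(200,190),(195,262)]: print(u,v,np.round(P[v,u],0))
# lid pts
m=(Z>120)&(Z<320); m[:,:180]=0; m[:,260:]=0; m[:175]=0;m[275:]=0
Q=P[m]; print(len(Q),Q.min(0),Q.max(0))
# lamps: non-blue on mat
for nm,x0,y0,x1,y1 in (("A",410,178,480,212),("B",418,252,490,280)):
    z=Z[y0:y1,x0:x1]; m=(z>12)&(z<60)&(d["range_z"][y0:y1,x0:x1]>0); Q=P[y0:y1,x0:x1][m]
    print(nm,len(Q),cv2.minAreaRect(Q[:,:2].astype(np.float32)),np.percentile(Q[:,2],[5,50,95]))
t=d["img"]; 
cr=lambda a,x0,y0,x1,y1,f: cv2.resize(a[y0:y1,x0:x1,::-1],None,fx=f,fy=f,interpolation=cv2.INTER_CUBIC)
A=cr(t,185,175,385,285,4); B=cr(t,380,170,500,310,4)
cv2.imwrite("pics/c1.png",A); 
C=np.zeros((560,480+0,3),np.uint8); cv2.imwrite("pics/c2.png",B)
E
```

```text
top
red 123 [346.9 242.8] [497. -35.  69.]
red 53 [400.4 279.3] [ 401. -176.   51.]
yel 47 [383.1 205.4] [ 602. -137.   26.]
blue 114 [451.  141.6] [ 740. -289.  160.]
blue 33 [359.6 243.9] [494. -68.  78.]
side
red 59 [329.9 272.4] [499. -31.  70.]
red 67 [303.6 330.4] [ 400. -182.   51.]
yel 102 [388.3 312.6] [ 601. -145.   24.]
blue 1255 [ 29.3 150. ] [-469. 1286.  -44.]
blue 16 [332.5 279.8] [491. -76.  81.]
blue 125 [494.6 294.4] [ 740. -290.  161.]
986 rim ((513.1945190429688, 109.37725830078125), (252.39089965820312, 186.1381072998047), 83.89614868164062)
240 200 [605. 237. 124.]
215 230 [522. 282. 215.]
285 235 [522. 129.  38.]
200 190 [603. 299. 294.]
195 262 [446. 311. 286.]
3805 [435.94484671 230.25835669 120.00868395] [625.61747044 330.68806018 319.01828885]
A 765 ((612.5382080078125, -300.53369140625), (152.19931030273438, 66.42760467529297), 79.92977142333984) [22.97130518 35.20644065 41.43301081]
B 760 ((433.84136962890625, -325.0592041015625), (151.20506286621094, 38.084136962890625), 83.55548095703125) [24.31100138 35.48933863 41.95500618]
```

View pics/c1.png

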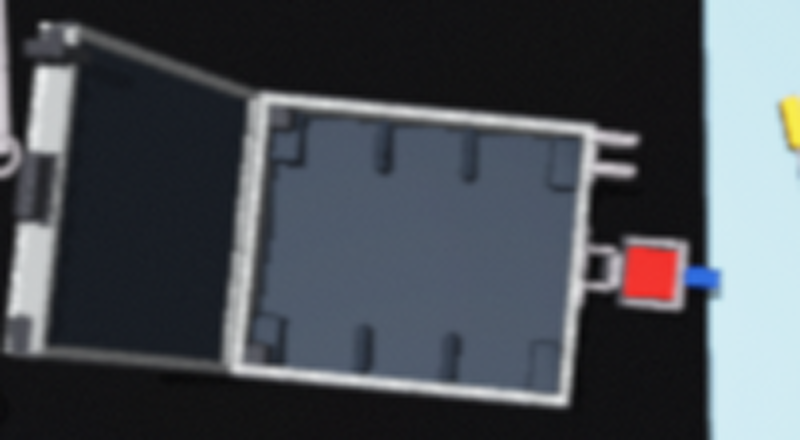

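View pics/c2.png

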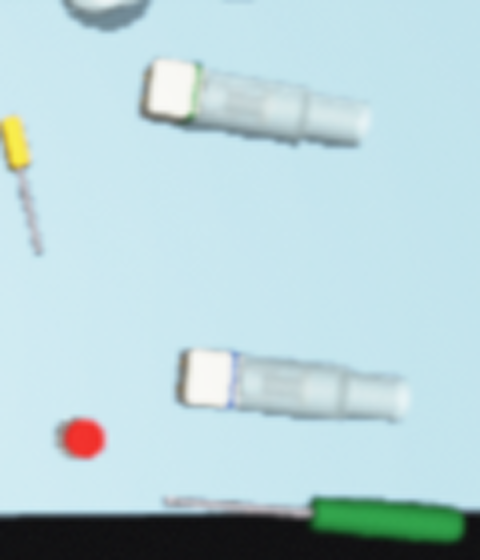

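The crops show two lamps, green-ringed at (420-473, 192) and blue-ringed at (426-482, 264). The pin lies with its tip towards image down, and the case rim corners are clear.

```bash
python3 - <<'E'
from h import *
d=dict(np.load("/tmp/top.npz")); P=cloud(d); Z=P[...,2]
c=[onz(d,185+x/4,175+y/4,82) for x,y in ((595,126),(568,404),(258,95),(228,370))]
for q in c: print(np.round(q,1))
print("len",[np.linalg.norm(c[i]-c[j]) for i,j in((0,1),(2,3),(0,2),(1,3))])
# rim pts by depth: restrict to plausible rectangle
m=(Z>76)&(Z<88); m[:,:238]=0; m[:190]=0; m[285:]=0; m[:,336:]=0
q=P[m]; print(len(q),cv2.minAreaRect(q[:,:2].astype(np.float32)),np.median(q[:,2]))
for nm,x0,y0,x1,y1 in (("A",414,180,478,212),("B",422,252,486,280)):
    z=Z[y0:y1,x0:x1]; m=(z>14)&(z<50)
    H=hsv(d)[y0:y1,x0:x1]; b=max(blobs(m),key=lambda t:t[0])[2]
    Q=P[y0:y1,x0:x1][b]; print(nm,cv2.minAreaRect(Q[:,:2].astype(np.float32)))
    w=b&(H[...,1]<25)&(H[...,2]>225); k=max(blobs(w),key=lambda t:t[0]); print(" base px",k[0],k[1]+[x0,y0],onz(d,*(k[1]+[x0,y0]),38))
# edge-based: lamp ends in crop c2 (u=380+x/4,v=170+y/4)
f=lambda x,y,z: np.round(onz(d,380+x/4,170+y/4,z),1)
print("A",f(145,90,30),f(370,121,20),"B",f(183,378,30),f(409,399,20))
print("pin grip end",f(9,120,26),f(22,165,26),"tip",f(39,253,13), "shoulder",f(21,170,13))
E
```

```text
[591.9  -0.9  82. ]
[411.2  18.5  82. ]
[614.1 218.8  82. ]
[435.  238.4  82. ]
len [np.float64(181.75601165746508), np.float64(180.1211646606811), np.float64(220.82749263532676), np.float64(221.09496362330339)]
976 ((513.9428100585938, 116.29012298583984), (238.52210998535156, 186.10995483398438), 83.91694641113281) 82.22026887427455
A ((626.1029663085938, -302.96295166015625), (152.1938018798828, 38.6185302734375), 79.79723358154297)
 base px 130 [422.85384615 191.13076923] [ 637.4707621  -244.10642832   38.        ]
B ((433.84136962890625, -325.0592041015625), (151.20506286621094, 38.084136962890625), 83.55548095703125)
 base px 132 [431.95454545 263.88636364] [ 440.72033021 -264.24500027   38.        ]
A [ 635.2 -227.8   30. ] [ 614.1 -383.6   20. ] B [ 439.3 -249.4   30. ] [ 423.9 -404.8   20. ]
pin grip end [ 616.  -135.6   26. ] [ 585.1 -143.9   26. ] tip [ 525.9 -156.4   13. ] shoulder [ 583.2 -145.    13. ]
```

```bash
cat >> h.py <<'E'
CY=np.radians(84.0); CO=np.array([513.,118.7,0]); CR=Ro.from_euler("z",CY).as_matrix()
def case(p): return CO+CR@np.asarray(p,float)
E
python3 - <<'E'
from h import *
go([340,250,320],down(np.radians(-10.2)))
for p in ([-58,0,57],[58,0,57],[-127,0,66],[-125,-86,82],[109,0,82]): print(p,case(p).round(1))
E
```

```text
t 0.1 shift [-263.4, -319.8, -72.0] dr [-0.002, 0.002, 1.486]
[-58, 0, 57] [506.9  61.   57. ]
[58, 0, 57] [519.1 176.4  57. ]
[-127, 0, 66] [499.7  -7.6  66. ]
[-125, -86, 82] [585.5 -14.6  82. ]
[109, 0, 82] [524.4 227.1  82. ]
```

```bash
python3 -m creep '[{"translation":[-263,-320,-72],"dr":[0,0,1.486],"grip":0.8},{"translation":[-263,-320,-72],"dr":[0,0,1.486],"grip":0.8},{"translation":[-263,-320,-72],"dr":[0,0,1.486],"grip":0.8},{"translation":[-263,-320,-72],"dr":[0,0,1.486],"grip":0.8},{"translation":[-263,-320,-72],"dr":[0,0,1.486],"grip":0.8},{"translation":[-263,-320,-72],"dr":[0,0,1.486],"grip":0.8},{"translation":[-263,-320,-72],"dr":[0,0,1.486],"grip":0.8},{"translation":[-263,-320,-72],"dr":[0,0,1.486],"grip":0.8},{"translation":[-263,-320,-72],"dr":[0,0,1.486],"grip":0.8},{"translation":[-263,-320,-72],"dr":[0,0,1.486],"grip":0.8},{"translation":[-263,-320,-72],"dr":[0,0,1.486],"grip":0.8},{"translation":[-263,-320,-72],"dr":[0,0,1.486],"grip":0.8}]'; python3 - <<'E'
from h import *
go([560,-150,250],down(np.radians(-10.2)))
a=np.radians(79.8); go([626+15*np.cos(a),-303+15*np.sin(a),150],down(np.radians(-10.2)))
E
```

```text
time_s: 1.1
tool_pos: [341.1, 246.9, 321.0]
orientation: [[0.19, 0.982, 0.001], [0.982, -0.19, 0.0], [0.001, 0.001, -1.0]]
force: [-0.2, 0.2, 0.5]
opening: 68.0
grip_force: 0.0
t 1.1 shift [-348.1, 290.4, 71.0] dr [0.001, -0.001, -0.013]
t 1.1 shift [-470.8, 384.0, 171.0] dr [0.001, -0.001, -0.013]
```

```bash
python3 -m creep '[{"translation":[-471,384,171],"dr":[0,0,-0.01],"grip":0.8},{"translation":[-471,384,171],"dr":[0,0,-0.01],"grip":0.8},{"translation":[-471,384,171],"dr":[0,0,-0.01],"grip":0.8},{"translation":[-471,384,171],"dr":[0,0,-0.01],"grip":0.8},{"translation":[-471,384,171],"dr":[0,0,-0.01],"grip":0.8},{"translation":[-471,384,171],"dr":[0,0,-0.01],"grip":0.8},{"translation":[-471,384,171],"dr":[0,0,-0.01],"grip":0.8},{"translation":[-471,384,171],"dr":[0,0,-0.01],"grip":0.8},{"translation":[-471,384,171],"dr":[0,0,-0.01],"grip":0.8},{"translation":[-471,384,171],"dr":[0,0,-0.01],"grip":0.8},{"translation":[-471,384,171],"dr":[0,0,-0.01],"grip":0.8},{"translation":[-471,384,171],"dr":[0,0,-0.01],"grip":0.8}]'; python3 - <<'E'
from h import *
a=np.radians(79.8); go([626+15*np.cos(a),-303+15*np.sin(a),150],down(np.radians(-10.2)))
E
```

```text
time_s: 2.1
tool_pos: [573.4, -172.2, 183.7]
orientation: [[0.167, 0.986, -0.001], [0.986, -0.167, 0.001], [0.001, -0.001, -1.0]]
force: [0.5, 0.6, 0.4]
opening: 68.3
grip_force: 0.0
t 2.1 shift [-105.2, 73.9, 33.5] dr [-0.001, -0.001, 0.01]
```

```bash
python3 - <<'E'
from h import *
# check scene state: lamps/pin via side camera
d=snap("side"); P=cloud(d); H=hsv(d)
for nm,m in (("yel",(H[...,0]>22)&(H[...,0]<35)&(H[...,1]>140)&(H[...,2]>90)),):
    for a,c,k in blobs(m): print(nm,a,c.round(1),np.median(P[k],0).round(0))
Z=P[...,2]; m=(Z>14)&(Z<50)&(P[...,0]>560)&(P[...,0]<690)&(P[...,1]>-400)&(P[...,1]<-210)
b=max(blobs(m),key=lambda t:t[0])[2]; print(cv2.minAreaRect(P[b][:,:2].astype(np.float32)))
E
```

```text
yel 69 [388.7 310.9] [ 602. -144.   26.]
yel 12 [388.2 316.7] [ 601. -146.   11.]
((626.228515625, -303.4812927246094), (152.4361572265625, 38.06534957885742), 80.18507385253906)
```

```bash
python3 -m creep '[{"translation":[-105,74,33],"dr":[0,0,0.01],"grip":0.8},{"translation":[-105,74,33],"dr":[0,0,0.01],"grip":0.8},{"translation":[-105,74,33],"dr":[0,0,0.01],"grip":0.8},{"translation":[-105,74,33],"dr":[0,0,0.01],"grip":0.8},{"translation":[-105,74,33],"dr":[0,0,0.01],"grip":0.8},{"translation":[-105,74,70],"dr":[0,0,0.01],"grip":0.8},{"translation":[-105,74,110],"dr":[0,0,0.01],"grip":0.8},{"translation":[-105,74,140],"dr":[0,0,0.01],"grip":0.8},{"translation":[-105,74,155],"dr":[0,0,0.01],"grip":0.8},{"translation":[-105,74,162],"dr":[0,0,0.01],"grip":0.8},{"translation":[-105,74,162],"dr":[0,0,0.01],"grip":0.8},{"translation":[-105,74,162],"dr":[0,0,0.01],"grip":0.8}]'; python3 -m creep '[{"translation":[0,0,0],"dr":[0,0,0],"grip":0.3},{"translation":[0,0,0],"dr":[0,0,0],"grip":0.3},{"translation":[0,0,0],"dr":[0,0,0],"grip":0.3},{"translation":[0,0,0],"dr":[0,0,0],"grip":0.3},{"translation":[0,0,0],"dr":[0,0,0],"grip":0.3},{"translation":[0,0,0],"dr":[0,0,0],"grip":0.3},{"translation":[0,0,-40],"dr":[0,0,0],"grip":0.3},{"translation":[0,0,-80],"dr":[0,0,0],"grip":0.3},{"translation":[0,0,-120],"dr":[0,0,0],"grip":0.3},{"translation":[0,0,-150],"dr":[0,0,0],"grip":0.3},{"translation":[0,0,-150],"dr":[0,0,0],"grip":0.3}]' 40
python3 - <<'E'
from h import *
ax=np.degrees(CY)
p=case([58,0,0])
# grip point 15mm toward base. base goes to: try both
for y in (ax,ax-180): go([p[0],p[1],170],down(np.radians(y)))
print(CR[:,1])
E
```

```text
time_s: 3.15
tool_pos: [629.6, -286.6, 24.7]
orientation: [[0.176, 0.984, 0.003], [0.984, -0.176, -0.001], [-0.001, 0.003, -1.0]]
force: [-0.5, -1.2, 0.1]
opening: 68.2
grip_force: 0.0
time_s: 4.07
tool_pos: [631.8, -289.4, 181.7]
orientation: [[0.177, 0.984, 0.014], [0.984, -0.177, -0.008], [-0.005, 0.015, -1.0]]
force: [1.2, -1.2, -0.2]
opening: 36.9
grip_force: 40.9
t 4.1 shift [438.5, -193.6, 6.6] dr [0.007, 0.016, -1.644]
t 4.1 shift [438.5, -193.6, 6.6] dr [0.016, -0.007, 1.497]
[-0.9945219   0.10452846  0.        ]
```

```bash
python3 -m creep '[{"translation":[0,0,0],"dr":[0,0,0.12],"grip":0.3},{"translation":[439,-210,7],"dr":[0.016,-0.007,1.497],"grip":0.3},{"translation":[439,-210,7],"dr":[0.016,-0.007,1.497],"grip":0.3},{"translation":[439,-210,7],"dr":[0.016,-0.007,1.497],"grip":0.3},{"translation":[439,-210,7],"dr":[0.016,-0.007,1.497],"grip":0.3},{"translation":[439,-210,7],"dr":[0.016,-0.007,1.497],"grip":0.3},{"translation":[439,-210,7],"dr":[0.016,-0.007,1.497],"grip":0.3},{"translation":[439,-210,7],"dr":[0.016,-0.007,1.497],"grip":0.3},{"translation":[439,-210,7],"dr":[0.016,-0.007,1.497],"grip":0.3},{"translation":[439,-210,7],"dr":[0.016,-0.007,1.497],"grip":0.3},{"translation":[439,-210,7],"dr":[0.016,-0.007,1.497],"grip":0.3},{"translation":[439,-210,7],"dr":[0.016,-0.007,1.497],"grip":0.3}]'; python3 - <<'E'
from h import *
go(case([58,-17,170]),down(CY-np.pi)); go(case([58,-17,62]),down(CY-np.pi))
E
```

```text
time_s: 5.07
tool_pos: [505.7, 157.4, 166.0]
orientation: [[0.994, -0.108, -0.014], [-0.108, -0.994, 0.008], [-0.015, -0.007, -1.0]]
force: [-0.1, -0.3, -2.2]
opening: 36.6
grip_force: 27.9
t 5.1 shift [28.2, -20.4, -4.3] dr [-0.007, 0.015, -0.003]
t 5.1 shift [29.8, -19.7, 103.7] dr [-0.007, 0.015, -0.003]
```

```bash
python3 -m creep '[{"translation":[28,-20,-4],"dr":[-0.007,0.015,-0.003],"grip":0.3},{"translation":[28,-20,-4],"dr":[-0.007,0.015,-0.003],"grip":0.3},{"translation":[28,-20,-4],"dr":[-0.007,0.015,-0.003],"grip":0.3},{"translation":[28,-20,-4],"dr":[-0.007,0.015,-0.003],"grip":0.3},{"translation":[28,-20,-4],"dr":[-0.007,0.015,-0.003],"grip":0.3}]'; python3 - <<'E'
from h import *
go(case([58,-17,62]),down(CY-np.pi))
d=snap("side","pics/s1.png"); P=cloud(d)
m=(P[...,2]>110)&(P[...,2]<190)&(P[...,0]>420)&(P[...,0]<640)&(P[...,1]>50)&(P[...,1]<215)
q=(P[m]-CO)@CR; print(len(q),np.percentile(q,[1,50,99],axis=0).round(0))
E
```

```text
time_s: 5.48
tool_pos: [536.3, 170.8, 169.9]
orientation: [[0.995, -0.101, -0.001], [-0.101, -0.995, -0.001], [-0.001, 0.001, -1.0]]
force: [0.1, 0.3, -1.7]
opening: 36.3
grip_force: 44.2
t 5.5 shift [-0.7, -3.8, 107.9] dr [0.001, 0.001, 0.003]
866 [[ 21. -76. 149.]
 [ 38.  -6. 174.]
 [ 72.  72. 188.]]
```

View pics/s1.png

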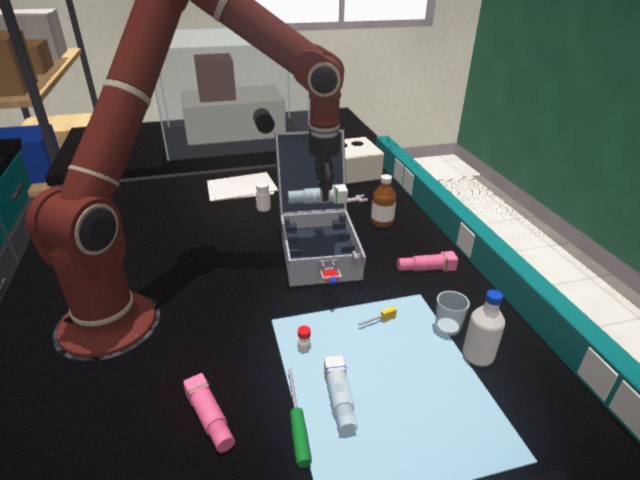

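The lamp is held level across the case, with its base at (340,194). Lowering it into the rear trough.

```bash
python3 -m creep '[{"translation":[-2,-4,0],"dr":[0,0,0],"grip":0.3},{"translation":[-2,-4,30],"dr":[0,0,0],"grip":0.3},{"translation":[-2,-4,60],"dr":[0,0,0],"grip":0.3},{"translation":[-2,-4,80],"dr":[0,0,0],"grip":0.3},{"translation":[-2,-4,95],"dr":[0,0,0],"grip":0.3},{"translation":[-2,-4,102],"dr":[0,0,0],"grip":0.3},{"translation":[-2,-4,107],"dr":[0,0,0],"grip":0.3},{"translation":[-2,-4,107],"dr":[0,0,0],"grip":0.3}]'; python3 -m creep '[{"translation":[0,0,0],"dr":[0,0,0],"grip":0.55},{"translation":[0,0,0],"dr":[0,0,0],"grip":0.55},{"translation":[0,0,0],"dr":[0,0,0],"grip":0.55},{"translation":[0,0,-30],"dr":[0,0,0],"grip":0.55},{"translation":[0,0,-70],"dr":[0,0,0],"grip":0.55},{"translation":[0,0,-110],"dr":[0,0,0],"grip":0.55},{"translation":[0,0,-130],"dr":[0,0,0],"grip":0.55}]'
python3 - <<'E'
from h import *
d=snap("side"); P=cloud(d); Z=P[...,2]
m=(Z>14)&(Z<50)&(P[...,0]>380)&(P[...,0]<500)&(P[...,1]>-430)&(P[...,1]<-220)
b=max(blobs(m),key=lambda t:t[0])[2]; r=cv2.minAreaRect(P[b][:,:2].astype(np.float32)); print(r)
a=np.radians(r[2]); c=np.array(r[0])+16*np.array([np.cos(a),np.sin(a)])
go([*c,150],down(a-np.pi/2)); go([*c,150],down(a+np.pi/2)); print(robot.observe()["q"])
m=(Z>40)&(Z<80)&(P[...,0]>420)&(P[...,0]<640)&(P[...,1]>0)&(P[...,1]<215)
q=(P[m]-CO)@CR; q=q[(abs(q[:,1])<84)&(q[:,0]>30)&(q[:,2]>60)]; print(len(q),np.percentile(q,[1,50,99],axis=0).round(0))
E
```

```text
time_s: 6.2
tool_pos: [535.6, 175.9, 63.8]
orientation: [[0.995, -0.1, 0.001], [-0.1, -0.995, -0.0], [0.001, 0.0, -1.0]]
force: [0.6, 0.0, -1.2]
opening: 36.3
grip_force: 44.4
time_s: 6.78
tool_pos: [537.5, 175.9, 197.9]
orientation: [[0.995, -0.1, 0.008], [-0.1, -0.995, 0.0], [0.008, -0.001, -1.0]]
force: [0.9, -0.4, 1.6]
opening: 47.0
grip_force: 0.0
((434.6791076660156, -324.79498291015625), (152.04736328125, 39.09096908569336), 83.609619140625)
t 6.8 shift [-54.6, 492.8, 48.3] dr [0.007, -0.012, -1.559]
t 6.8 shift [-54.6, 492.8, 48.3] dr [-0.012, -0.007, 1.583]
[-0.91400271  0.70732101  0.95894331  1.75880146 -0.6724099   1.02545602
 -1.37546606]
630 [[ 37. -82.  60.]
 [ 48. -11.  72.]
 [101.  75.  79.]]
```

```bash
python3 -m creep '[{"translation":[-55,493,48],"dr":[0.007,-0.012,-1.559],"grip":0.8},{"translation":[-55,493,48],"dr":[0.007,-0.012,-1.559],"grip":0.8},{"translation":[-55,493,48],"dr":[0.007,-0.012,-1.559],"grip":0.8},{"translation":[-55,493,48],"dr":[0.007,-0.012,-1.559],"grip":0.8},{"translation":[-55,493,48],"dr":[0.007,-0.012,-1.559],"grip":0.8},{"translation":[-55,493,48],"dr":[0.007,-0.012,-1.559],"grip":0.8},{"translation":[-55,493,48],"dr":[0.007,-0.012,-1.559],"grip":0.8},{"translation":[-55,493,48],"dr":[0.007,-0.012,-1.559],"grip":0.8},{"translation":[-55,493,48],"dr":[0.007,-0.012,-1.559],"grip":0.8},{"translation":[-55,493,48],"dr":[0.007,-0.012,-1.559],"grip":0.8},{"translation":[-55,493,48],"dr":[0.007,-0.012,-1.559],"grip":0.8},{"translation":[-55,493,48],"dr":[0.007,-0.012,-1.559],"grip":0.8}]'; python3 - <<'E'
from h import *
a=np.radians(83.6); c=np.array([434.3,-324.9])+16*np.array([np.cos(a),np.sin(a)])
go([*c,150],down(a-np.pi/2))
go([*c,24],down(a-np.pi/2))
d=snap("top"); P=cloud(d); Z=P[...,2]
m=(Z>55)&(Z<90)&(d["range_z"]>0); q=(P[m]-CO)@CR; q=q[(abs(q[:,1])<84)&(abs(q[:,0])<100)]; print(len(q),np.percentile(q,[1,50,99],axis=0).round(0))
E
```

```text
time_s: 7.83
tool_pos: [430.9, -311.1, 145.3]
orientation: [[0.164, 0.986, -0.011], [0.986, -0.164, -0.003], [-0.005, -0.01, -1.0]]
force: [1.0, 0.2, 0.6]
opening: 68.4
grip_force: 0.0
t 7.8 shift [2.9, 4.7, -4.7] dr [-0.011, 0.004, -0.053]
t 7.8 shift [3.4, 6.1, 121.3] dr [-0.011, 0.004, -0.053]
1221 [[-99. -82.  55.]
 [ 54.  -5.  71.]
 [ 99.  82.  82.]]
```

```bash
python3 -m creep '[{"translation":[3,5,0],"dr":[-0.011,0.004,-0.053],"grip":0.8},{"translation":[3,5,20],"dr":[-0.011,0.004,-0.053],"grip":0.8},{"translation":[3,6,60],"dr":[-0.011,0.004,-0.053],"grip":0.8},{"translation":[3,6,95],"dr":[-0.011,0.004,-0.053],"grip":0.8},{"translation":[3,6,115],"dr":[-0.011,0.004,-0.053],"grip":0.8},{"translation":[3,6,121],"dr":[-0.011,0.004,-0.053],"grip":0.8},{"translation":[3,6,121],"dr":[-0.011,0.004,-0.053],"grip":0.8},{"translation":[3,6,121],"dr":[-0.011,0.004,-0.053],"grip":0.8}]'; python3 -m creep '[{"translation":[0,0,0],"dr":[0,0,0],"grip":0.3},{"translation":[0,0,0],"dr":[0,0,0],"grip":0.3},{"translation":[0,0,0],"dr":[0,0,0],"grip":0.3},{"translation":[0,0,0],"dr":[0,0,0],"grip":0.3},{"translation":[0,0,0],"dr":[0,0,0],"grip":0.3},{"translation":[0,0,0],"dr":[0,0,0],"grip":0.3},{"translation":[0,0,-40],"dr":[0,0,0],"grip":0.3},{"translation":[0,0,-80],"dr":[0,0,0],"grip":0.3},{"translation":[0,0,-120],"dr":[0,0,0],"grip":0.3},{"translation":[0,0,-150],"dr":[0,0,0],"grip":0.3},{"translation":[0,0,-150],"dr":[0,0,0],"grip":0.3}]' 50
python3 - <<'E'
from h import *
go(case([-58,-16,175]),down(CY-np.pi))
E
```

```text
time_s: 8.55
tool_pos: [437.3, -307.5, 25.0]
orientation: [[0.117, 0.993, 0.001], [0.993, -0.117, -0.001], [-0.001, 0.001, -1.0]]
force: [0.1, 0.4, 0.0]
opening: 68.0
grip_force: 0.0
time_s: 9.47
tool_pos: [439.8, -309.8, 181.2]
orientation: [[0.117, 0.993, 0.012], [0.993, -0.117, -0.008], [-0.006, 0.013, -1.0]]
force: [0.8, -0.6, -1.1]
opening: 36.1
grip_force: 51.0
t 9.5 shift [376.4, 39.3, 4.3] dr [0.015, -0.005, 1.558]
```

```bash
python3 -m creep '[{"translation":[376,40,4],"dr":[0.015,-0.005,1.558],"grip":0.3},{"translation":[376,40,4],"dr":[0.015,-0.005,1.558],"grip":0.3},{"translation":[376,40,4],"dr":[0.015,-0.005,1.558],"grip":0.3},{"translation":[376,40,4],"dr":[0.015,-0.005,1.558],"grip":0.3},{"translation":[376,40,4],"dr":[0.015,-0.005,1.558],"grip":0.3},{"translation":[376,40,4],"dr":[0.015,-0.005,1.558],"grip":0.3},{"translation":[376,40,4],"dr":[0.015,-0.005,1.558],"grip":0.3},{"translation":[376,40,4],"dr":[0.015,-0.005,1.558],"grip":0.3},{"translation":[376,40,4],"dr":[0.015,-0.005,1.558],"grip":0.3},{"translation":[376,40,4],"dr":[0.015,-0.005,1.558],"grip":0.3},{"translation":[376,40,4],"dr":[0.015,-0.005,1.558],"grip":0.3},{"translation":[376,40,4],"dr":[0.015,-0.005,1.558],"grip":0.3}]';python3 -m creep '[{"translation":[0,0,0],"dr":[0,0,0.06],"grip":0.3},{"translation":[0,0,0],"dr":[0,0,0.06],"grip":0.3},{"translation":[0,0,0],"dr":[0,0,0.06],"grip":0.3}]'; python3 - <<'E'
from h import *
go(case([-58,-17.5,62.5]),down(CY-np.pi))
d=snap("side"); P=cloud(d)
m=(P[...,2]>110)&(P[...,2]<190); q=(P[m]-CO)@CR; q=q[(abs(q[:,0]+58)<26)&(abs(q[:,1])<120)&(q[:,2]<195)]; print(len(q),np.percentile(q,[1,50,99],axis=0).round(0))
E
```

```text
time_s: 10.47
tool_pos: [519.9, 63.7, 169.7]
orientation: [[0.999, -0.049, -0.013], [-0.049, -0.999, 0.008], [-0.013, -0.007, -1.0]]
force: [-0.2, -0.2, -0.8]
opening: 36.3
grip_force: 50.9
time_s: 10.72
tool_pos: [520.0, 62.1, 169.9]
orientation: [[0.994, -0.104, -0.013], [-0.104, -0.995, 0.007], [-0.014, -0.006, -1.0]]
force: [0.4, 0.3, -2.2]
opening: 36.5
grip_force: 51.0
t 10.7 shift [6.1, 3.1, 107.3] dr [-0.006, 0.014, 0.001]
939 [[-82. -70. 149.]
 [-71.   5. 173.]
 [-39.  78. 186.]]
```

```bash
python3 -m creep '[{"translation":[5,3,0],"dr":[-0.006,0.014,0],"grip":0.3},{"translation":[5,3,30],"dr":[-0.006,0.014,0],"grip":0.3},{"translation":[5,3,60],"dr":[-0.006,0.014,0],"grip":0.3},{"translation":[5,3,80],"dr":[-0.006,0.014,0],"grip":0.3},{"translation":[5,3,95],"dr":[-0.006,0.014,0],"grip":0.3},{"translation":[5,3,102],"dr":[-0.006,0.014,0],"grip":0.3},{"translation":[6,3,106],"dr":[-0.006,0.014,0],"grip":0.3},{"translation":[6,3,106],"dr":[-0.006,0.014,0],"grip":0.3}]'; python3 -m creep '[{"translation":[0,0,0],"dr":[0,0,0],"grip":0.55},{"translation":[0,0,0],"dr":[0,0,0],"grip":0.55},{"translation":[0,0,0],"dr":[0,0,0],"grip":0.55},{"translation":[0,0,-30],"dr":[0,0,0],"grip":0.55},{"translation":[0,0,-70],"dr":[0,0,0],"grip":0.55},{"translation":[0,0,-110],"dr":[0,0,0],"grip":0.55},{"translation":[0,0,-150],"dr":[0,0,0],"grip":0.55},{"translation":[0,0,-190],"dr":[0,0,0],"grip":0.55},{"translation":[0,0,-220],"dr":[0,0,0],"grip":0.55}]'
python3 - <<'E'
from h import *
d=snap("side"); P=cloud(d); Z=P[...,2]
cv2.imwrite("pics/s2.png",cv2.resize(d["img"][110:310,250:410,::-1],None,fx=3,fy=3,interpolation=cv2.INTER_CUBIC))
# lid angle: points of lid
q=(P[(Z>90)]-CO)@CR; q=q[(abs(q[:,1])<85)&(q[:,0]>100)&(q[:,0]<220)&(q[:,2]<330)]
A=np.polyfit(q[:,2]-82,q[:,0]-109,1); print("lid lean",A,"angle",np.pi/2+np.arctan(A[0]),q.max(0))
E
```

```text
time_s: 11.43
tool_pos: [525.0, 58.4, 64.7]
orientation: [[0.994, -0.106, 0.001], [-0.106, -0.994, 0.0], [0.001, -0.0, -1.0]]
force: [-0.2, -0.3, -1.2]
opening: 36.3
grip_force: 50.8
time_s: 12.18
tool_pos: [525.3, 58.2, 288.1]
orientation: [[0.994, -0.106, 0.006], [-0.106, -0.994, 0.0], [0.006, -0.001, -1.0]]
force: [0.6, 0.3, -0.4]
opening: 47.0
grip_force: 0.0
lid lean [0.3647907 4.830125 ] angle 1.920586477051513 [203.20086558  84.98399671 303.69506883]
```

View pics/s2.png

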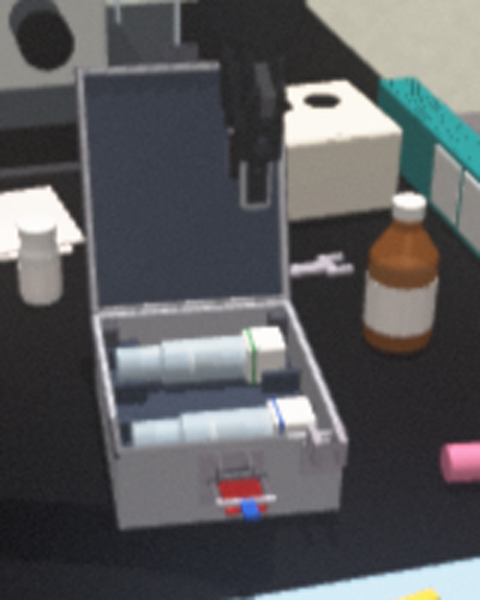

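Both lamps lie in their troughs, with bases at crop (265,355) and (290,412). Next I swing the lid shut from behind, with the fingers closed.

```bash
python3 - <<'E'
from h import *
R=down(CY-np.pi); R0=np.array(robot.observe()["orientation"])
go(case([245,0,355]),R); go(case([245,0,262]),R)
print("closing path, shifts rel. to TCP(245,0,262) in tool axes (tool y=-case x, tool z=-z):")
P=[(215,268)]
for t in (1.75,1.57,1.4,1.2,1.0,.8,.6,.45,.3,.15,0.05,0):
    r=185; x=109-r*np.cos(t)+22*np.sin(t)+15; z=82+r*np.sin(t)+22*np.cos(t)+17
    print(t,[0,round(245-x),round(262-z)])
E
```

```text
t 12.2 shift [-21.2, -304.6, -61.5] dr [-0.002, -0.016, -0.002]
t 12.2 shift [-22.6, -304.4, 31.5] dr [-0.002, -0.016, -0.002]
closing path, shifts rel. to TCP(245,0,262) in tool axes (tool y=-case x, tool z=-z):
1.75 [0, 66, -15]
1.57 [0, 99, -22]
1.4 [0, 131, -23]
1.2 [0, 168, -17]
1.0 [0, 202, -5]
0.8 [0, 234, 15]
0.6 [0, 261, 40]
0.45 [0, 278, 63]
0.3 [0, 291, 87]
0.15 [0, 301, 114]
0.05 [0, 305, 132]
0 [0, 306, 141]
```

```bash
python3 -m creep '[{"translation":[0,0,-40],"dr":[0,0,0],"grip":0},{"translation":[0,0,-66],"dr":[0,0,0],"grip":0},{"translation":[-21,-305,-66],"dr":[0,-0.016,0],"grip":0},{"translation":[-21,-305,-66],"dr":[0,-0.016,0],"grip":0},{"translation":[-21,-305,-66],"dr":[0,-0.016,0],"grip":0},{"translation":[-21,-305,-66],"dr":[0,-0.016,0],"grip":0},{"translation":[-21,-305,-66],"dr":[0,-0.016,0],"grip":0},{"translation":[-21,-305,-66],"dr":[0,-0.016,0],"grip":0},{"translation":[-21,-305,-66],"dr":[0,-0.016,0],"grip":0},{"translation":[-21,-305,-66],"dr":[0,-0.016,0],"grip":0},{"translation":[-21,-305,-66],"dr":[0,-0.016,0],"grip":0},{"translation":[-21,-305,-66],"dr":[0,-0.016,0],"grip":0}]'; python3 - <<'E'
from h import *
R=down(CY-np.pi); go(case([245,0,262]),R); print(robot.observe()["q"])
E
```

```text
time_s: 13.23
tool_pos: [535.6, 365.0, 349.5]
orientation: [[0.994, -0.104, -0.015], [-0.104, -0.995, 0.0], [-0.015, 0.002, -1.0]]
force: [-0.3, -1.3, 0.2]
opening: 0.0
grip_force: 0.0
t 13.2 shift [4.6, 2.2, 87.4] dr [0.002, 0.015, 0.0]
[-1.11212918  0.71989963  1.03397616  1.26749621 -0.60775926  1.48813309
 -1.81851339]
```

```bash
python3 -m creep '[{"translation":[4,2,40],"dr":[0,0.015,0],"grip":0},{"translation":[4,2,70],"dr":[0,0.015,0],"grip":0},{"translation":[4,2,87],"dr":[0,0.015,0],"grip":0},{"translation":[4,2,87],"dr":[0,0.015,0],"grip":0},{"translation":[4,15,87],"dr":[0,0.015,0],"grip":0},{"translation":[4,30,84],"dr":[0,0.015,0],"grip":0},{"translation":[4,45,78],"dr":[0,0.015,0],"grip":0},{"translation":[4,55,75],"dr":[0,0.015,0],"grip":0},{"translation":[4,65,72],"dr":[0,0.015,0],"grip":0}]';  python3 - <<'E'
from h import *
R=down(CY-np.pi); s=robot.observe(); print(((np.array(s["tool_pos"])-CO)@CR).round(1)); go(case([245,0,262]),R)
d=snap("side"); P=cloud(d); Z=P[...,2]
q=(P[(Z>90)]-CO)@CR; q=q[(abs(q[:,1])<85)&(q[:,0]>70)&(q[:,0]<220)&(q[:,2]<280)]
A=np.polyfit(q[:,2]-82,q[:,0]-109,1); print("angle",np.pi/2+np.arctan(A[0]))
E
```

```text
time_s: 13.98
tool_pos: [533.2, 298.4, 280.6]
orientation: [[0.994, -0.107, 0.005], [-0.107, -0.994, 0.003], [0.004, -0.003, -1.0]]
force: [1.2, 3.6, 1.8]
opening: -0.3
grip_force: 0.0
[180.8  -1.3 280.6]
t 14.0 shift [-1.5, -64.1, 18.8] dr [-0.003, -0.004, -0.002]
angle 1.664061752279482
```

```bash
python3 -m creep '[{"translation":[-1,18,-2],"dr":[0,0,0],"grip":0},{"translation":[-1,35,-3],"dr":[0,0,0],"grip":0},{"translation":[-1,51,-4],"dr":[0,0,0],"grip":0},{"translation":[-1,67,-4],"dr":[0,0,0],"grip":0},{"translation":[-1,86,-2],"dr":[0,0,0],"grip":0},{"translation":[-1,104,2],"dr":[0,0,0],"grip":0},{"translation":[-1,121,8],"dr":[0,0,0],"grip":0},{"translation":[-1,138,14],"dr":[0,0,0],"grip":0},{"translation":[-1,155,24],"dr":[0,0,0],"grip":0},{"translation":[-1,170,34],"dr":[0,0,0],"grip":0}]';  python3 - <<'E'
from h import *
s=robot.observe(); print(((np.array(s["tool_pos"])-CO)@CR).round(1))
d=snap("side","pics/s3.png")
E
```

```text
time_s: 14.87
tool_pos: [512.6, 128.5, 244.2]
orientation: [[0.994, -0.108, 0.0], [-0.108, -0.994, -0.0], [0.0, 0.0, -1.0]]
force: [1.2, 1.8, 1.8]
opening: 0.2
grip_force: 1.3
[  9.7   1.5 244.2]
```

View pics/s3.png

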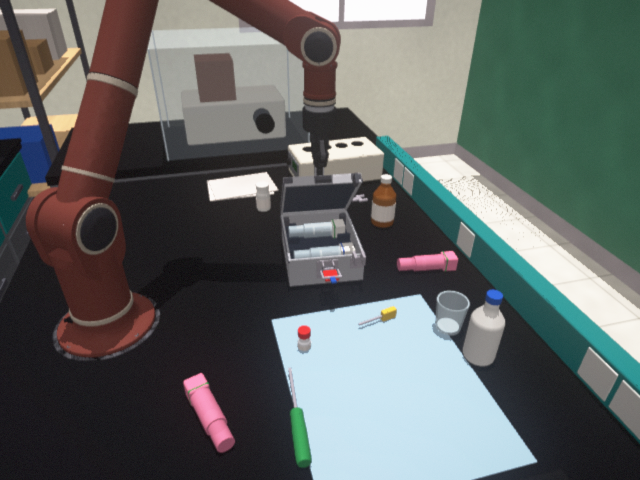

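The lid is about half shut, with its edge at (320,180), and it follows the finger. Finishing the closing.

```bash
python3 -m creep '[{"translation":[0,14,11],"dr":[0,0,0],"grip":0},{"translation":[0,27,23],"dr":[0,0,0],"grip":0},{"translation":[0,36,34],"dr":[0,0,0],"grip":0},{"translation":[0,44,46],"dr":[0,0,0],"grip":0},{"translation":[0,51,58],"dr":[0,0,0],"grip":0},{"translation":[0,57,70],"dr":[0,0,0],"grip":0},{"translation":[0,62,83],"dr":[0,0,0],"grip":0},{"translation":[0,67,97],"dr":[0,0,0],"grip":0},{"translation":[0,70,110],"dr":[0,0,0],"grip":0},{"translation":[0,71,118],"dr":[0,0,0],"grip":0},{"translation":[0,71,123],"dr":[0,0,0],"grip":0},{"translation":[0,71,123],"dr":[0,0,0],"grip":0}]';  python3 -m creep '[{"translation":[0,0,2],"dr":[0,0,0],"grip":0},{"translation":[0,0,4],"dr":[0,0,0],"grip":0}]'; python3 - <<'E'
from h import *
s=robot.observe(); print(((np.array(s["tool_pos"])-CO)@CR).round(1))
d=snap("side"); P=cloud(d); Z=P[...,2]
q=(P[(Z>60)&(Z<140)]-CO)@CR; q=q[(abs(q[:,1])<85)&(abs(q[:,0])<105)&(abs(q[:,1])>30)]
A=np.polyfit(q[:,0],q[:,2],1); print("slope,z0",A,len(q))
E
```

```text
time_s: 15.92
tool_pos: [504.9, 59.0, 121.4]
orientation: [[0.994, -0.107, -0.001], [-0.107, -0.994, -0.0], [-0.001, 0.001, -1.0]]
force: [0.2, -0.2, -0.4]
opening: -0.1
grip_force: 0.0
time_s: 16.08
tool_pos: [505.3, 59.2, 120.6]
orientation: [[0.994, -0.106, 0.0], [-0.106, -0.994, 0.003], [-0.0, -0.003, -1.0]]
force: [-11.5, 1.5, 42.6]
opening: 0.0
grip_force: 21.4
[-60.    1.4 120.6]
slope,z0 [9.85784119e-03 1.05539189e+02] 1804
```

```bash
python3 -m creep '[{"translation":[0,0,-30],"dr":[0,0,0],"grip":0.3},{"translation":[0,-40,-70],"dr":[0,0,0],"grip":0.3},{"translation":[0,-70,-100],"dr":[0,0,0],"grip":0.3},{"translation":[0,-110,-120],"dr":[0,0,0],"grip":0.3},{"translation":[0,-150,-120],"dr":[0,0,0],"grip":0.3},{"translation":[0,-180,-120],"dr":[0,0,0],"grip":0.3}]' 40;  python3 - <<'E'
from h import *
D={}
for n in("side","top"):
    d=D[n]=snap(n); P=cloud(d); H=hsv(d); h,S,V=H[...,0],H[...,1],H[...,2]
    for nm,m in (("red",((h<6)|(h>174))&(S>180)&(V>120)),("blue",(h>100)&(h<128)&(S>150)&(V>80)),("yel",(h>22)&(h<35)&(S>140)&(V>90))):
        for a,c,k in blobs(m,6):
            w=np.median(P[k],0)
            if abs(w[0]-520)<120 and abs(w[1]+80)<90: q=(P[k]-CO)@CR; print(n,nm,a,c.round(1),q.min(0).round(),np.median(q,0).round(1),q.max(0).round())
    Z=P[...,2]; q=(P[(Z>60)&(Z<140)]-CO)@CR; q=q[(abs(q[:,1])<85)&(abs(q[:,0])<105)]
    print(n,"lid",np.polyfit(q[:,0],q[:,2],1),len(q))
A=cv2.resize(D["side"]["img"][230:300,280:380,::-1],None,fx=6,fy=6,interpolation=cv2.INTER_CUBIC)
cv2.imwrite("pics/s4.png",A)
E
```

```text
time_s: 16.63
tool_pos: [524.9, 237.9, 239.8]
orientation: [[0.994, -0.106, 0.004], [-0.106, -0.994, 0.002], [0.004, -0.002, -1.0]]
force: [0.6, -0.6, -0.1]
opening: 25.8
grip_force: 0.0
side red 50 [329.7 272.5] [-160.  -14.   66.] [-151.2   -0.7   69.5] [-142.   13.   71.]
side blue 22 [332.9 280. ] [-201.   -4.   76.] [-196.1    0.3   80.7] [-185.    5.   84.]
side yel 57 [388.5 310.5] [-258. -131.   19.] [-251.3 -115.    26.9] [-241. -101.   30.]
side yel 11 [391.  315.3] [-254. -130.    8.] [-252.  -121.9   12.4] [-249. -115.   16.]
side lid [6.68049702e-03 1.05630332e+02] 2928
top red 124 [346.9 242.8] [-169.  -16.   61.] [-154.    -0.7   68.3] [-141.   14.   76.]
top blue 37 [359.8 243.9] [-198.  -13.   -1.] [-188.3   -0.    77.4] [ -76.   82. 1364.]
top yel 47 [383.1 205.4] [-255. -129.   18.] [-245.9 -114.9   27. ] [-238.  -99.   31.]
top lid [-1.24139287e-04  1.04627562e+02] 5382
```

View pics/s4.png

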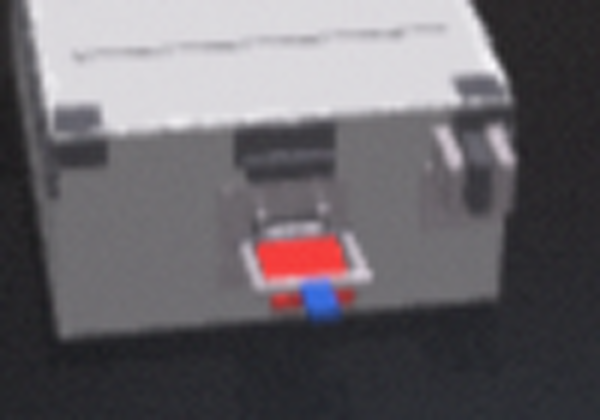

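The lid is shut and the eyes are in line at crop (475,160). The loop lies folded on the red lever with the blue tab at (320,297). Next I go over the tab with the jaws closing along the case's y.

```bash
python3 - <<'E'
from h import *
go(case([-194,0,150]),down(CY-np.pi/2))
E
```

```text
t 16.7 shift [-1.7, 322.9, 84.6] dr [-0.004, -0.003, -1.556]
```

```bash
python3 -m creep '[{"translation":[0,322,40],"dr":[0,0,-1.556],"grip":0.3},{"translation":[0,322,40],"dr":[0,0,-1.556],"grip":0.3},{"translation":[0,322,40],"dr":[0,0,-1.556],"grip":0.3},{"translation":[0,322,40],"dr":[0,0,-1.556],"grip":0.3},{"translation":[0,322,40],"dr":[0,0,-1.556],"grip":0.3},{"translation":[0,322,40],"dr":[0,0,-1.556],"grip":0.3},{"translation":[0,322,40],"dr":[0,0,-1.556],"grip":0.3},{"translation":[0,322,40],"dr":[0,0,-1.556],"grip":0.3},{"translation":[0,322,84],"dr":[0,0,-1.556],"grip":0.3},{"translation":[0,322,84],"dr":[0,0,-1.556],"grip":0.3},{"translation":[0,322,84],"dr":[0,0,-1.556],"grip":0.3},{"translation":[0,322,84],"dr":[0,0,-1.556],"grip":0.3}]'; python3 - <<'E'
from h import *
go(case([-194,0,150]),down(CY-np.pi/2)); go(case([-194,0,85]),down(CY-np.pi/2)); print(np.round(robot.observe()["q"],2))
d=snap("wrist","pics/w1.png")
E
```

```text
time_s: 17.73
tool_pos: [489.1, -84.3, 152.1]
orientation: [[0.171, 0.985, -0.002], [0.985, -0.171, 0.0], [-0.0, -0.002, -1.0]]
force: [-0.9, 0.9, -0.3]
opening: 25.9
grip_force: 0.0
t 17.7 shift [10.5, 1.8, 2.1] dr [-0.002, 0.0, -0.068]
t 17.7 shift [10.5, 2.0, 67.1] dr [-0.002, 0.0, -0.068]
[-0.19  0.55  0.47  1.98 -0.38  0.7   0.34]
```

View pics/w1.png

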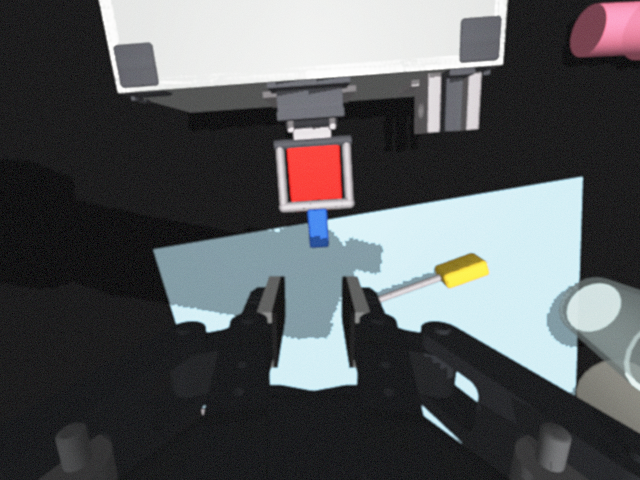

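The wrist view shows the tab at (318,228), lined up between the jaws.

```bash
python3 -m creep '[{"translation":[10,2,2],"dr":[0,0,-0.068],"grip":0.3},{"translation":[10,2,2],"dr":[0,0,-0.068],"grip":0.3},{"translation":[10,2,20],"dr":[0,0,-0.068],"grip":0.3},{"translation":[10,2,20],"dr":[0,0,-0.068],"grip":0.3}]'; python3 - <<'E'
from h import *
d=snap("wrist"); H=hsv(d); P=cloud(d)
m=(H[...,0]>105)&(H[...,0]<125)&(H[...,1]>180)&(H[...,2]>80); b=max(blobs(m),key=lambda t:t[0])
o,r=ray(d,*b[1]); print(b[0],b[1], ((onz(d,*b[1],79)-CO)@CR).round(1), ((np.median(P[b[2]],0)-CO)@CR).round(1))
q=(P[b[2]]-CO)@CR; print(np.percentile(q,[2,98],axis=0).round(1))
m=((H[...,0]<6)|(H[...,0]>174))&(H[...,1]>180)&(H[...,2]>120); b=max(blobs(m),key=lambda t:t[0]); q=(P[b[2]]-CO)@CR; print("lever",np.percentile(q,[2,50,98],axis=0).round(1), np.polyfit(q[:,0],q[:,2],1))
go(case([-194,0,85]),down(CY-np.pi/2))
E
```

```text
time_s: 18.12
tool_pos: [492.2, -73.9, 131.3]
orientation: [[0.112, 0.994, -0.004], [0.994, -0.112, 0.001], [0.0, -0.004, -1.0]]
force: [0.2, 0.1, 0.4]
opening: 25.9
grip_force: 0.0
620 [316.33548387 256.08548387] [-185.    -0.7   79. ] [-185.7   -0.7   78. ]
[[-195.5   -5.5   75.4]
 [-174.5    4.    80.4]]
lever [[-168.9  -16.4   65.5]
 [-152.9   -0.8   67.3]
 [-138.1   14.6   68.7]] [  0.33955795 119.04611704]
t 18.2 shift [0.0, 0.4, 47.1] dr [-0.003, 0.0, -0.007]
```

```bash
python3 -m creep '[{"translation":[3,1,20],"dr":[0,0,-0.007],"grip":0.3},{"translation":[3,1,35],"dr":[0,0,-0.007],"grip":0.3},{"translation":[3,1,45],"dr":[0,0,-0.007],"grip":0.3},{"translation":[3,1,47],"dr":[0,0,-0.007],"grip":0.3},{"translation":[3,1,47],"dr":[0,0,-0.007],"grip":0.3}]'; python3 -m creep '[{"translation":[0,0,0],"dr":[0,0,0],"grip":0},{"translation":[0,0,0],"dr":[0,0,0],"grip":0},{"translation":[0,0,0],"dr":[0,0,0],"grip":0},{"translation":[0,0,0],"dr":[0,0,0],"grip":0}]' 40; python3 - <<'E'
from h import *
s=robot.observe(); print(((np.array(s["tool_pos"])-CO)@CR).round(1))
# path rel to now: tool x=+case x, tool z=-z
h0=np.array([-138,66.3]); L=56
p0=h0+L*np.array([-np.sin(1.35),np.cos(1.35)])
for f in (1.35,1.1,.8,.5,.25,0): p=h0+L*np.array([-np.sin(f),np.cos(f)])-p0; print(f,[round(p[0]),0,round(-p[1])])
h1=np.array([-136.6,71.3])
for f in (0,-.15,-.3,-.45,-.55): p=h1+L*np.array([-np.sin(f),np.cos(f)])-p0; print(f,[round(p[0]),0,round(-p[1])])
E
```

```text
time_s: 18.58
tool_pos: [494.9, -71.9, 85.8]
orientation: [[0.104, 0.995, -0.001], [0.995, -0.104, -0.0], [-0.0, -0.001, -1.0]]
force: [-0.1, 0.2, -0.3]
opening: 25.3
grip_force: 0.0
time_s: 18.92
tool_pos: [494.7, -71.9, 86.4]
orientation: [[0.103, 0.995, -0.0], [0.995, -0.103, -0.0], [-0.0, -0.0, -1.0]]
force: [-2.1, -1.3, 1.3]
opening: 10.7
grip_force: 40.6
[-191.5   -1.7   86.4]
1.35 [0, 0, 0]
1.1 [5, 0, -13]
0.8 [14, 0, -27]
0.5 [28, 0, -37]
0.25 [41, 0, -42]
0 [55, 0, -44]
0 [56, 0, -49]
-0.15 [64, 0, -48]
-0.3 [73, 0, -46]
-0.45 [80, 0, -43]
-0.55 [85, 0, -40]
```

```bash
python3 -m creep '[{"translation":[2,0,-7],"dr":[0,0,0],"grip":0},{"translation":[5,0,-13],"dr":[0,0,0],"grip":0},{"translation":[9,0,-20],"dr":[0,0,0],"grip":0},{"translation":[14,0,-27],"dr":[0,0,0],"grip":0},{"translation":[21,0,-32],"dr":[0,0,0],"grip":0},{"translation":[28,0,-37],"dr":[0,0,0],"grip":0},{"translation":[35,0,-40],"dr":[0,0,0],"grip":0},{"translation":[41,0,-42],"dr":[0,0,0],"grip":0},{"translation":[48,0,-44],"dr":[0,0,0],"grip":0},{"translation":[54,0,-44],"dr":[0,0,0],"grip":0},{"translation":[54,0,-44],"dr":[0,0,0],"grip":0}]'; python3 - <<'E'
from h import *
s=robot.observe(); print(((np.array(s["tool_pos"])-CO)@CR).round(1))
d=snap("side"); A=cv2.resize(d["img"][210:300,280:380,::-1],None,fx=6,fy=6,interpolation=cv2.INTER_CUBIC)
cv2.imwrite("pics/s5.png",A)
E
```

```text
time_s: 19.83
tool_pos: [500.5, -17.7, 131.3]
orientation: [[0.101, 0.995, 0.0], [0.995, -0.101, -0.001], [-0.001, 0.001, -1.0]]
force: [-2.7, -5.0, 2.6]
opening: 10.5
grip_force: 44.8
[-136.9   -1.8  131.3]
```

View pics/s5.png

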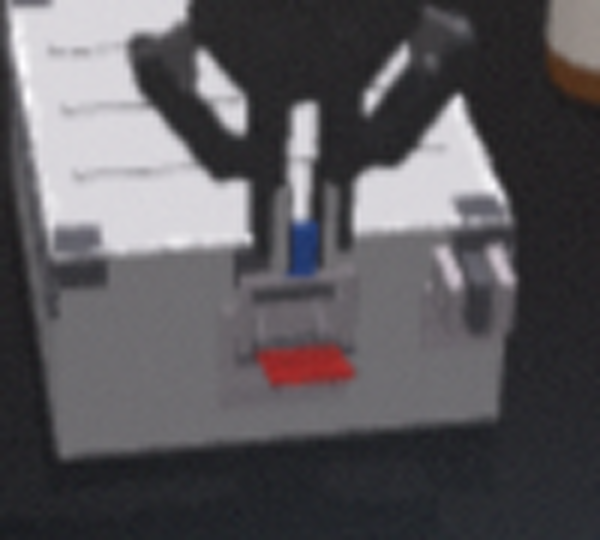

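The loop stands upright between the fingers, tab at (303,247) and lever straight out at (305,365). Now I pull up to raise the lever.

```bash
python3 -m creep '[{"translation":[0,0,-2],"dr":[0,0,0],"grip":0},{"translation":[1,0,-4],"dr":[0,0,0],"grip":0},{"translation":[1,0,-5],"dr":[0,0,0],"grip":0},{"translation":[1,0,-6],"dr":[0,0,0],"grip":0},{"translation":[1,0,-6],"dr":[0,0,0],"grip":0}]' 60; cat >> h.py <<'E'
def lever():
    for n in ("side","top"):
        d=snap(n); H=hsv(d); P=cloud(d)
        m=((H[...,0]<6)|(H[...,0]>174))&(H[...,1]>150)&(H[...,2]>90)
        q=(P[m]-CO)@CR; q=q[(abs(q[:,1])<25)&(q[:,0]<-100)&(q[:,0]>-190)&(q[:,2]<120)]
        if len(q)>5: c=np.median(q,0); print(n,"lever",len(q),c.round(1),q.min(0).round(),q.max(0).round(),"ang~",round(np.arctan2(-127-c[0],66-c[2]),2))
        m=(H[...,0]>105)&(H[...,0]<125)&(H[...,1]>150)&(H[...,2]>60)
        q=(P[m]-CO)@CR; q=q[(abs(q[:,1])<25)&(abs(q[:,0]+140)<60)]
        if len(q): print(n,"tab",len(q),np.median(q,0).round(1),q.min(0).round(),q.max(0).round())
E
python3 - <<'E'
from h import *
lever(); s=robot.observe(); print(((np.array(s["tool_pos"])-CO)@CR).round(1),np.round(s["force"],1))
E
```

```text
time_s: 20.3
tool_pos: [500.2, -16.5, 134.4]
orientation: [[0.102, 0.995, -0.002], [0.995, -0.102, -0.001], [-0.001, -0.002, -1.0]]
force: [1.7, -4.1, -21.1]
opening: 10.0
grip_force: 58.5
side lever 37 [-169.5    0.4   95.1] [-172.  -13.   85.] [-153.   15.   98.] ang~ 2.17
side tab 21 [-142.9   -1.4  126.3] [-147.   -4.  117.] [-141.    2.  137.]
[-135.9   -1.4  134.5] [  2.3  -3.7 -22.9]
```

```bash
python3 -m creep '[{"translation":[4,0,1],"dr":[0,0,0],"grip":0},{"translation":[8,0,2],"dr":[0,0,0],"grip":0},{"translation":[13,0,3],"dr":[0,0,0],"grip":0},{"translation":[17,0,4],"dr":[0,0,0],"grip":0},{"translation":[21,0,6],"dr":[0,0,0],"grip":0},{"translation":[24,0,7],"dr":[0,0,0],"grip":0},{"translation":[27,0,9],"dr":[0,0,0],"grip":0},{"translation":[27,0,9],"dr":[0,0,0],"grip":0}]'; python3 - <<'E'
from h import *
lever(); s=robot.observe(); print(((np.array(s["tool_pos"])-CO)@CR).round(1),np.round(s["force"],1))
d=snap("side"); A=cv2.resize(d["img"][210:300,280:380,::-1],None,fx=6,fy=6,interpolation=cv2.INTER_CUBIC)
cv2.imwrite("pics/s6.png",A)
E
```

```text
time_s: 21.07
tool_pos: [503.4, 9.6, 129.3]
orientation: [[0.102, 0.995, 0.0], [0.995, -0.102, 0.001], [0.001, 0.0, -1.0]]
force: [-4.7, -5.1, 3.7]
opening: 10.0
grip_force: 59.6
side lever 43 [-170.1    0.6   92.3] [-173.  -14.   80.] [-148.   14.   96.] ang~ 2.12
side tab 26 [-119.9   -1.1  119.9] [-125.   -6.  113.] [-112.    2.  129.]
[-109.9   -1.8  129.5] [-5.3 -4.8  2.7]
```

View pics/s6.png

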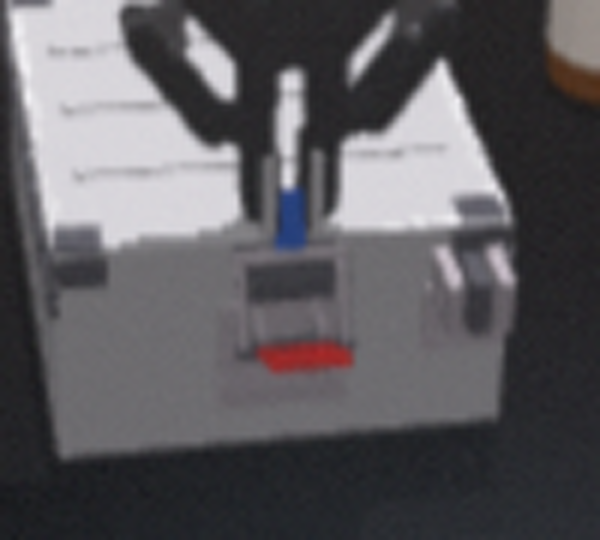

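The bar at crop (290,255) is above and behind the keeper's lip, with the lever raised. I'll lower slightly and release.

```bash
python3 -m creep '[{"translation":[2,0,1],"dr":[0,0,0],"grip":0},{"translation":[3,0,2],"dr":[0,0,0],"grip":0},{"translation":[3,0,2],"dr":[0,0,0],"grip":0.35},{"translation":[3,0,2],"dr":[0,0,0],"grip":0.35},{"translation":[3,0,2],"dr":[0,0,0],"grip":0.35},{"translation":[3,0,2],"dr":[0,0,0],"grip":0.35},{"translation":[3,0,-20],"dr":[0,0,0],"grip":0.35},{"translation":[3,0,-60],"dr":[0,0,0],"grip":0.35},{"translation":[-30,0,-90],"dr":[0,0,0],"grip":0},{"translation":[-60,0,-90],"dr":[0,0,0],"grip":0}]'; python3 - <<'E'
from h import *
lever(); s=robot.observe(); print(((np.array(s["tool_pos"])-CO)@CR).round(1),np.round(s["force"],1))
d=snap("side"); A=cv2.resize(d["img"][210:300,280:380,::-1],None,fx=6,fy=6,interpolation=cv2.INTER_CUBIC)
cv2.imwrite("pics/s7.png",A)
# tilted tool: z = case (sin t,0,-cos t), tool y = case -y?..keep tool y
R0=np.array(s["orientation"]); c=CR.T@R0; print(c.round(2))
for t in (45,):
    t=np.radians(t); Rt=CR@np.stack([[np.cos(t),0,np.sin(t)],[0,-1,0],[np.sin(t),0,-np.cos(t)]],1)
    go(case([-235,0,170]),Rt)
E
```

```text
time_s: 22.05
tool_pos: [501.8, -48.5, 222.3]
orientation: [[0.096, 0.995, 0.013], [0.995, -0.096, 0.001], [0.002, 0.012, -1.0]]
force: [0.3, -1.6, -0.3]
opening: 6.5
grip_force: 0.0
side lever 60 [-169.8   -0.3   89.2] [-175.  -15.   75.] [-139.   15.   95.] ang~ 2.07
side tab 31 [-103.8   -0.7  111.8] [-111.   -5.  104.] [-98.   4. 119.]
top lever 84 [-146.    -2.5   76.9] [-157.  -23.    1.] [-137.   15.   84.] ang~ 2.09
top tab 17 [-103.1   -0.4  114.9] [-109.   -3.  102.] [-95.   3. 121.]
[-175.3   -3.4  219.9] [-1.2  0.4 -0.2]
[[ 1.   -0.01 -0.  ]
 [-0.01 -1.   -0.01]
 [-0.    0.01 -1.  ]]
t 22.2 shift [-63.0, -2.7, 48.6] dr [0.005, 0.786, -0.002]
```

View pics/s7.png

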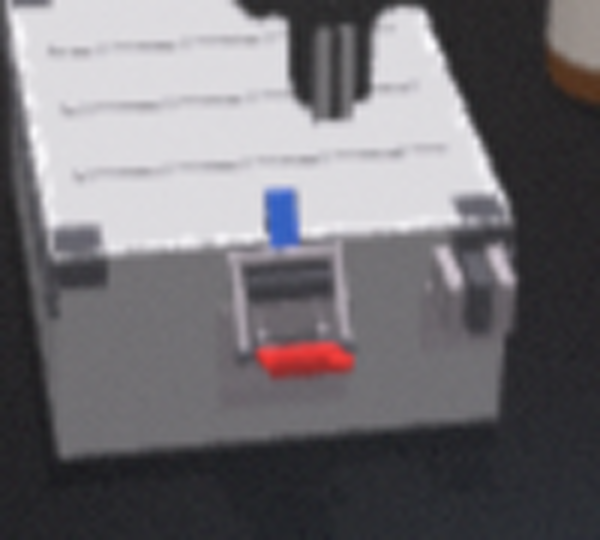

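The loop leans in behind the lip, tab at (282,217), with the lever still raised. I'll tilt the tool 45° to press the lever.

```bash
python3 -m creep '[{"translation":[-63,-3,48],"dr":[0,0.786,0],"grip":0},{"translation":[-63,-3,48],"dr":[0,0.786,0],"grip":0},{"translation":[-63,-3,48],"dr":[0,0.786,0],"grip":0},{"translation":[-63,-3,48],"dr":[0,0.786,0],"grip":0},{"translation":[-63,-3,48],"dr":[0,0.786,0],"grip":0},{"translation":[-63,-3,48],"dr":[0,0.786,0],"grip":0},{"translation":[-63,-3,48],"dr":[0,0.786,0],"grip":0},{"translation":[-63,-3,48],"dr":[0,0.786,0],"grip":0},{"translation":[-63,-3,48],"dr":[0,0.786,0],"grip":0}]' 40; cat >> h.py <<'E'
def RT(t): return CR@np.stack([[np.cos(t),0,np.sin(t)],[0,-1,0],[np.sin(t),0,-np.cos(t)]],1)
def press(a,rc=40,t=np.pi/4):
    u=np.array([-np.sin(a),-np.cos(a)]); nl=np.array([-np.cos(a),np.sin(a)])
    d=np.array([np.sin(t),-np.cos(t)]); n=np.array([np.cos(t),np.sin(t)])
    s=-1 if n@nl>0 else 1
    c=np.array([-127,66])+rc*u+2*nl-17*d-s*11*n
    return np.array([c[0],-1,c[1]])
E
python3 - <<'E'
from h import *
s=robot.observe(); print(((np.array(s["tool_pos"])-CO)@CR).round(1),(CR.T@np.array(s["orientation"])).round(2).tolist(),np.round(s["q"],2))
p0=case(press(2.05)+[-6,0,12]); go(p0,RT(np.pi/4))
for a in (2.05,1.85,1.65,1.45,1.25,1.05,.9,.78,.7,.55,.4,.3,.2,.1,0): print(a,press(a).round(),(RT(np.pi/4).T@(case(press(a))-p0)).round().tolist())
E
```

```text
time_s: 22.95
tool_pos: [488.0, -112.0, 168.0]
orientation: [[0.074, 0.995, 0.072], [0.703, -0.104, 0.704], [0.708, -0.002, -0.707]]
force: [-0.6, 0.7, 0.2]
opening: 0.2
grip_force: 0.0
[-232.1    0.8  168. ] [[0.71, 0.0, 0.71], [-0.0, -1.0, 0.0], [0.71, -0.0, -0.71]] [ 0.47  0.7   0.14  1.85 -0.83  1.21  1.04]
t 22.9 shift [7.2, 1.9, 78.0] dr [-0.002, -0.001, -0.0]
2.05 [-166.   -1.  106.] [-4.0, 0.0, 13.0]
1.85 [-169.   -1.   99.] [-12.0, 0.0, 16.0]
1.65 [-171.   -1.   91.] [-19.0, -0.0, 20.0]
1.45 [-171.   -1.   83.] [-24.0, 0.0, 25.0]
1.25 [-170.   -1.   75.] [-29.0, -0.0, 32.0]
1.05 [-167.   -1.   68.] [-32.0, -0.0, 39.0]
0.9 [-164.   -1.   63.] [-34.0, -0.0, 45.0]
0.78 [-176.   -1.   43.] [-56.0, -0.0, 50.0]
0.7 [-174.   -1.   41.] [-56.0, -0.0, 53.0]
0.55 [-169.   -1.   37.] [-55.0, -0.0, 59.0]
0.4 [-164.   -1.   34.] [-54.0, -0.0, 65.0]
0.3 [-161.   -1.   33.] [-52.0, -0.0, 68.0]
0.2 [-157.   -1.   31.] [-51.0, 0.0, 72.0]
0.1 [-153.   -1.   31.] [-48.0, 0.0, 75.0]
0 [-149.   -1.   30.] [-46.0, -0.0, 78.0]
```

```bash
python3 -m creep '[{"translation":[7,2,30],"dr":[0,0,0],"grip":0},{"translation":[7,2,60],"dr":[0,0,0],"grip":0},{"translation":[7,2,78],"dr":[0,0,0],"grip":0},{"translation":[3,2,91],"dr":[0,0,0],"grip":0},{"translation":[-5,2,94],"dr":[0,0,0],"grip":0},{"translation":[-12,2,98],"dr":[0,0,0],"grip":0},{"translation":[-17,2,103],"dr":[0,0,0],"grip":0},{"translation":[-22,2,110],"dr":[0,0,0],"grip":0},{"translation":[-25,2,117],"dr":[0,0,0],"grip":0},{"translation":[-25,2,117],"dr":[0,0,0],"grip":0}]'; python3 - <<'E'
from h import *
lever(); s=robot.observe(); print(((np.array(s["tool_pos"])-CO)@CR).round(1),np.round(s["force"],1)); go(case(press(1.05)),RT(np.pi/4))
d=snap("side"); A=cv2.resize(d["img"][210:300,280:380,::-1],None,fx=6,fy=6,interpolation=cv2.INTER_CUBIC)
cv2.imwrite("pics/s8.png",A)
E
```

```text
time_s: 23.78
tool_pos: [496.5, -47.7, 67.4]
orientation: [[0.074, 0.995, 0.072], [0.703, -0.103, 0.703], [0.707, -0.001, -0.707]]
force: [-0.1, -0.4, -0.3]
opening: 0.0
grip_force: 0.0
side lever 34 [-169.6    9.1   48.1] [-175.  -11.    0.] [-114.   15.   53.] ang~ 1.17
top lever 80 [-147.1    0.8   57.1] [-168.  -21.   -5.] [-139.   15.   67.] ang~ 1.15
top tab 16 [-108.5   -0.3  113.8] [-114.   -4.  101.] [-103.    3.  119.]
[-167.2   -1.    68.3] [ 0.2 -0.5  0.3]
t 23.9 shift [-0.3, -0.0, 0.7] dr [-0.001, -0.001, 0.001]
```

View pics/s8.png

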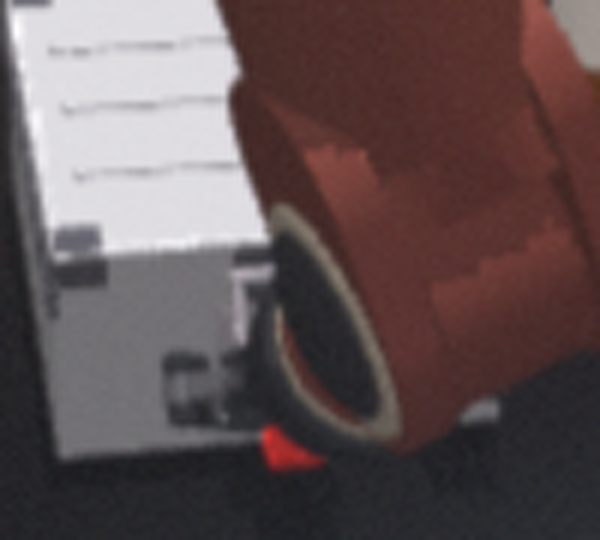

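The wrist hides most of the latch. The lever shows red at (290,450), about 1.15 rad, and the tab has shifted outward as the bar settled. I keep pressing.

```bash
python3 -m creep '[{"translation":[-2,0,6],"dr":[0,0,0],"grip":0},{"translation":[-3,0,11],"dr":[0,0,0],"grip":0},{"translation":[-6,0,15],"dr":[0,0,0],"grip":0},{"translation":[-8,0,19],"dr":[0,0,0],"grip":0},{"translation":[-10,0,22],"dr":[0,0,0],"grip":0},{"translation":[-10,0,22],"dr":[0,0,0],"grip":0}]'; python3 - <<'E'
from h import *
lever(); s=robot.observe(); print(((np.array(s["tool_pos"])-CO)@CR).round(1),np.round(s["force"],1))
E
```

```text
time_s: 24.43
tool_pos: [497.1, -39.0, 44.9]
orientation: [[0.073, 0.995, 0.072], [0.703, -0.103, 0.703], [0.707, -0.001, -0.707]]
force: [-0.5, 0.1, -0.1]
opening: 0.1
grip_force: 0.0
top lever 40 [-140.4    0.3   44.4] [-151.  -16.   23.] [-134.   15.   60.] ang~ 0.56
top tab 9 [-110.7   -0.6  115.3] [-114.   -3.  111.] [-108.    4.  122.]
[-158.5   -0.7   45.3] [-0.2 -0.1  0.6]
```

```bash
python3 -m creep '[{"translation":[-1,0,4],"dr":[0,0,0],"grip":0},{"translation":[-2,0,8],"dr":[0,0,0],"grip":0},{"translation":[-2,0,12],"dr":[0,0,0],"grip":0},{"translation":[-3,0,16],"dr":[0,0,0],"grip":0},{"translation":[-3,0,17],"dr":[0,0,0],"grip":0}]'; python3 - <<'E'
from h import *
lever(); s=robot.observe(); print(((np.array(s["tool_pos"])-CO)@CR).round(1),np.round(s["force"],1))
E
```

```text
time_s: 24.95
tool_pos: [498.2, -28.3, 31.2]
orientation: [[0.072, 0.995, 0.071], [0.702, -0.102, 0.704], [0.708, -0.001, -0.706]]
force: [-0.4, 0.1, 1.3]
opening: 0.5
grip_force: 0.0
top tab 9 [-113.4   -0.9  117.9] [-116.   -3.  111.] [-110.    4.  122.]
[-148.2   -0.8   31.6] [0.4 0.3 0.5]
```

```bash
python3 -m creep '[{"translation":[0,0,2],"dr":[0,0,0],"grip":0},{"translation":[0,0,4],"dr":[0,0,0],"grip":0},{"translation":[0,0,6],"dr":[0,0,0],"grip":0}]'; python3 -m creep '[{"translation":[-10,0,-30],"dr":[0,0,0],"grip":0},{"translation":[-10,0,-70],"dr":[0,0,0],"grip":0},{"translation":[0,0,-110],"dr":[0,0,0],"grip":0},{"translation":[0,0,-150],"dr":[0,0,0],"grip":0},{"translation":[30,0,-170],"dr":[0,-0.12,0],"grip":0.4},{"translation":[60,0,-180],"dr":[0,-0.24,0],"grip":0.4},{"translation":[80,0,-180],"dr":[0,-0.36,0],"grip":0.4},{"translation":[80,0,-180],"dr":[0,-0.48,0],"grip":0.4},{"translation":[80,0,-180],"dr":[0,-0.6,0],"grip":0.4},{"translation":[80,0,-180],"dr":[0,-0.72,0],"grip":0.4},{"translation":[80,0,-180],"dr":[0,-0.785,0],"grip":0.4},{"translation":[80,0,-180],"dr":[0,-0.785,0],"grip":0.4}]'; python3 - <<'E'
from h import *
lever(); s=robot.observe(); print(((np.array(s["tool_pos"])-CO)@CR).round(1),np.round(s["force"],1))
d=snap("side"); A=cv2.resize(d["img"][210:330,280:410,::-1],None,fx=5,fy=5,interpolation=cv2.INTER_CUBIC)
cv2.imwrite("pics/s9.png",A)
t=snap("top")
for n,D in (("top",t),("side",d)):
    P=cloud(D); H=hsv(D); m=(H[...,0]>22)&(H[...,0]<35)&(H[...,1]>140)&(H[...,2]>90)
    for a,c,k in blobs(m,15): q=P[k]; print(n,a,c.round(1),np.median(q,0).round(1),cv2.minAreaRect(q[q[:,2]>18][:,:2].astype(np.float32)) if (q[:,2]>18).sum()>3 else "")
E
```

```text
time_s: 25.3
tool_pos: [499.2, -25.8, 27.5]
orientation: [[0.073, 0.995, 0.074], [0.704, -0.103, 0.703], [0.707, 0.001, -0.708]]
force: [-1.1, -4.8, 3.6]
opening: -0.2
grip_force: 2.1
time_s: 26.3
tool_pos: [492.1, -90.1, 211.2]
orientation: [[0.093, 0.996, -0.0], [0.996, -0.093, 0.003], [0.002, -0.001, -1.0]]
force: [-0.5, 0.8, -0.1]
opening: 34.0
grip_force: 0.0
side lever 153 [-128.4   -0.7   33.2] [-134.  -17.    1.] [-111.   14.   54.] ang~ 0.04
side tab 27 [-115.9    0.   108.5] [-120.   -5.  100.] [-111.    3.  119.]
top tab 9 [-113.2   -0.7  117.4] [-116.   -3.  110.] [-111.    4.  120.]
[-214.4   -0.8  211.2] [-0.5 -0.2 -0.9]
top 33 [382.8 203.7] [ 605.8 -137.1   26.8] ((569.8057250976562, -108.42656707763672), (18.04196548461914, 108.24480438232422), 52.89461135864258)
side 67 [388.7 310.8] [ 601.9 -143.8   26.1] ((601.8414916992188, -142.91641235351562), (31.453393936157227, 13.280121803283691), 13.938485145568848)
```

View pics/s9.png

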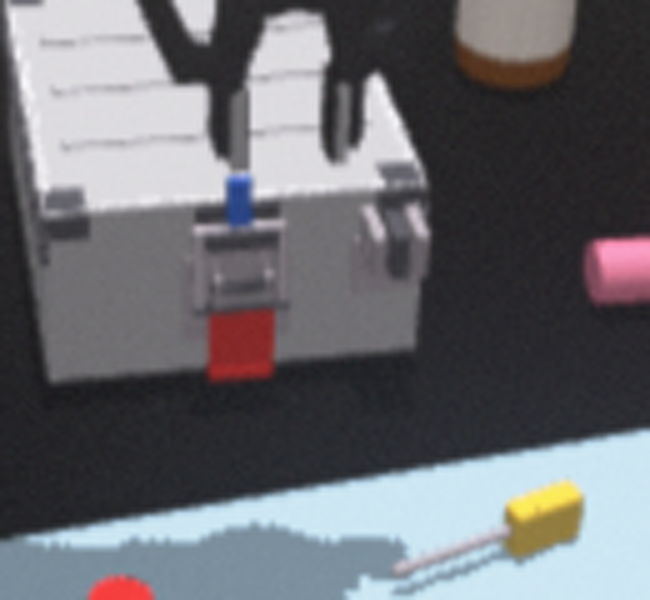

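The latch is closed, with the red lever flat at (240,345) and the bar in the keeper. The pin lies at (490,535). Going over it now.

```bash
python3 - <<'E'
from h import *
go([600,-160,150],down(np.radians(-78)))
E
```

```text
t 26.5 shift [-51.3, 114.9, 61.2] dr [-0.001, -0.001, 1.256]
```

```bash
python3 -m creep '[{"translation":[-51,115,61],"dr":[0,0,1.256],"grip":0.5},{"translation":[-51,115,61],"dr":[0,0,1.256],"grip":0.5},{"translation":[-51,115,61],"dr":[0,0,1.256],"grip":0.5},{"translation":[-51,115,61],"dr":[0,0,1.256],"grip":0.5},{"translation":[-51,115,61],"dr":[0,0,1.256],"grip":0.5},{"translation":[-51,115,61],"dr":[0,0,1.256],"grip":0.5},{"translation":[-51,115,61],"dr":[0,0,1.256],"grip":0.5},{"translation":[-51,115,61],"dr":[0,0,1.256],"grip":0.5},{"translation":[-51,115,61],"dr":[0,0,1.256],"grip":0.5},{"translation":[-51,115,61],"dr":[0,0,1.256],"grip":0.5},{"translation":[-51,115,61],"dr":[0,0,1.256],"grip":0.5},{"translation":[-51,115,61],"dr":[0,0,1.256],"grip":0.5}]'; cat >> h.py <<'E'
def pin(zr=13,n="wrist"):
    d=snap(n); H=hsv(d); P=cloud(d); m=(H[...,0]>22)&(H[...,0]<35)&(H[...,1]>120)&(H[...,2]>70)
    bs=blobs(m,15)
    if not bs: print("no pin"); return
    a,c,k=max(bs,key=lambda t:t[0]); q=P[k]; zt=np.percentile(q[:,2],90); top=q[q[:,2]>zt-4]
    r=cv2.minAreaRect(top[:,:2].astype(np.float32)); print(n,a,c.round(1),"ztop",zt.round(1),r)
    return d,P,r
E
python3 - <<'E'
from h import *
s=robot.observe(); print(s["tool_pos"])
d,P,r=pin()
Z=P[...,2]
# rod: points 8..18 high near, not yellow
c=np.array(r[0]); H=hsv(d)
m=(Z>8)&(Z<22)&(np.hypot(P[...,0]-c[0],P[...,1]-c[1])<90)&~((H[...,0]>20)&(H[...,0]<36)&(H[...,1]>90))
for a,cc,k in blobs(m,20): q=P[k]; print("rod?",a,cc.round(),np.median(q,0).round(1),cv2.minAreaRect(q[:,:2].astype(np.float32)))
E
```

```text
time_s: 27.5
tool_pos: [600.3, -159.8, 150.0]
orientation: [[0.978, 0.21, -0.0], [0.21, -0.978, 0.001], [-0.0, -0.001, -1.0]]
force: [0.8, -0.0, 0.2]
opening: 42.6
grip_force: 0.0
[ 600.27614703 -159.75552385  149.96857657]
wrist 797 [287.2 222.4] ztop 26.2 ((604.1046752929688, -136.8032684326172), (35.107810974121094, 12.405445098876953), 11.18555736541748)
rod? 452 [288. 278.] [ 556.8 -146.1   15.1] ((555.74365234375, -146.3445587158203), (57.23493194580078, 5.977468490600586), 11.936710357666016)
```

```bash
python3 - <<'E'
from h import *
go([607,-136.2,20],down(np.radians(-78.5)))
E
```

```text
t 27.6 shift [11.4, -21.3, 130.1] dr [-0.001, -0.0, 0.012]
```

```bash
python3 -m creep '[{"translation":[11,-21,20],"dr":[0,0,0.012],"grip":0.45},{"translation":[11,-21,40],"dr":[0,0,0.012],"grip":0.45},{"translation":[11,-21,75],"dr":[0,0,0.012],"grip":0.45},{"translation":[11,-21,105],"dr":[0,0,0.012],"grip":0.45},{"translation":[11,-21,122],"dr":[0,0,0.012],"grip":0.45},{"translation":[11,-21,130],"dr":[0,0,0.012],"grip":0.45},{"translation":[11,-21,130],"dr":[0,0,0.012],"grip":0.45},{"translation":[11,-21,130],"dr":[0,0,0.012],"grip":0.45}]'; python3 -m creep '[{"translation":[0,0,0],"dr":[0,0,0],"grip":0},{"translation":[0,0,0],"dr":[0,0,0],"grip":0},{"translation":[0,0,0],"dr":[0,0,0],"grip":0},{"translation":[0,0,0],"dr":[0,0,0],"grip":0},{"translation":[0,0,0],"dr":[0,0,0],"grip":0},{"translation":[0,0,-40],"dr":[0,0,0],"grip":0},{"translation":[0,0,-80],"dr":[0,0,0],"grip":0},{"translation":[0,0,-120],"dr":[0,0,0],"grip":0},{"translation":[0,0,-120],"dr":[0,0,0],"grip":0}]' 60
python3 - <<'E'
from h import *
R=down(CY-np.pi)
go(case([-125,-200,140]),R); print(case([-125,-200,140]))
E
```

```text
time_s: 28.22
tool_pos: [607.7, -135.9, 21.1]
orientation: [[0.98, 0.199, 0.001], [0.199, -0.98, 0.001], [0.002, -0.0, -1.0]]
force: [-0.0, -0.4, 0.5]
opening: 38.4
grip_force: 0.0
time_s: 28.97
tool_pos: [611.3, -138.0, 149.0]
orientation: [[0.98, 0.199, 0.015], [0.199, -0.98, -0.005], [0.014, 0.007, -1.0]]
force: [0.7, -1.1, 0.4]
opening: 12.7
grip_force: 60.0
t 29.0 shift [107.8, -92.0, 9.8] dr [0.005, -0.015, 0.305]
[698.83832117 -26.52092957 140.        ]
```

```bash
python3 -m creep '[{"translation":[99,-92,10],"dr":[0.005,-0.015,0.305],"grip":0},{"translation":[99,-92,10],"dr":[0.005,-0.015,0.305],"grip":0},{"translation":[99,-92,10],"dr":[0.005,-0.015,0.305],"grip":0},{"translation":[99,-92,10],"dr":[0.005,-0.015,0.305],"grip":0},{"translation":[99,-92,10],"dr":[0.005,-0.015,0.305],"grip":0},{"translation":[99,-92,10],"dr":[0.005,-0.015,0.305],"grip":0}]'
cat >> h.py <<'E'
def held():
    s=robot.observe(); p=np.array(s["tool_pos"]); print("TCP case",((p-CO)@CR).round(1), "R",(CR.T@np.array(s["orientation"])).round(3).tolist(),"open",round(s["opening"],1),"F",np.round(s["force"],1))
    for n in ("wrist","side","top"):
        d=snap(n); P=cloud(d); H=hsv(d); q=(P-p)@CR  # case axes relative to TCP
        yel=(H[...,0]>20)&(H[...,0]<36)&(H[...,1]>90)
        m=(q[...,1]>28)&(q[...,1]<85)&(abs(q[...,0])<25)&(q[...,2]<15)&(q[...,2]>-25)&~yel
        for a,c,k in blobs(m,12):
            r=q[k]; ax=np.polyfit(r[:,1],r[:,0],1); az=np.polyfit(r[:,1],r[:,2],1)
            print(n,a,c.round(),"rod y",np.percentile(r[:,1],[1,99]).round(1),"x=%.3f y%+.1f"%tuple(ax),"z=%.3f y%+.1f"%tuple(az))
        m=yel&(abs(q[...,1])<60)&(abs(q[...,0])<30)&(abs(q[...,2])<40)
        if m.sum()>5: r=q[m]; print(n,"yel",m.sum(),np.percentile(r,[2,50,98],axis=0).round(1).tolist())
E
python3 - <<'E'
from h import *
held()
go(case([-125,-190,120]),down(CY-np.pi))
E
```

```text
time_s: 29.47
tool_pos: [685.7, -24.0, 129.7]
orientation: [[0.995, -0.102, -0.016], [-0.102, -0.995, 0.005], [-0.017, -0.003, -1.0]]
force: [-0.6, -0.2, 0.4]
opening: 12.5
grip_force: 60.0
TCP case [-123.9 -186.7  129.7] R [[0.003, -1.0, 0.003], [-1.0, -0.003, 0.017], [-0.017, -0.003, -1.0]] open 12.5 F [-0.6 -0.2  0.4]
wrist 338 [313. 376.] rod y [29.3 43.9] x=-0.015 y+2.1 z=-0.023 y-6.0
wrist yel 3247 [[-4.7, -12.8, -17.1], [1.6, -0.7, 2.8], [8.1, 20.7, 10.4]]
side 63 [384. 243.] rod y [28.6 82. ] x=0.019 y-5.7 z=0.008 y-5.4
side yel 75 [[-12.4, 10.1, -18.4], [-8.0, 18.4, -3.0], [2.4, 24.3, 7.0]]
top 33 [343. 193.] rod y [47.7 83.1] x=0.006 y-5.9 z=0.070 y-9.6
t 29.6 shift [3.8, -2.5, 10.9] dr [-0.002, 0.015, -0.004]
```

```bash
python3 -m creep '[{"translation":[0,0,-20],"dr":[0,0.015,-0.004],"grip":0},{"translation":[-40,-3,-20],"dr":[0,0.015,-0.004],"grip":0},{"translation":[-80,-3,-20],"dr":[0,0.015,-0.004],"grip":0},{"translation":[-115,-3,-20],"dr":[0,0.015,-0.004],"grip":0},{"translation":[-128,-3,-20],"dr":[0,0.015,-0.004],"grip":0},{"translation":[-128,-3,-20],"dr":[0,0.015,-0.004],"grip":0},{"translation":[-128,-3,-20],"dr":[0,0.015,-0.004],"grip":0}]'; python3 - <<'E'
from h import *
held()
d=snap("wrist","pics/w2.png"); np.savez("/tmp/w2.npz",**d); P=cloud(d); q=(P-CO)@CR
# eye plate tops
m=(q[...,2]>86)&(q[...,2]<100)&(q[...,0]<-106)&(q[...,0]>-150)&(q[...,1]<-50)&(q[...,1]>-100)
for a,c,k in blobs(m,30):
    r=q[k]; print("eye",a,c.round(),np.percentile(r,[2,50,98],axis=0).round(1).tolist(), cv2.minAreaRect(r[:,:2].astype(np.float32)))
# lid top: edges
m=(q[...,2]>98)&(q[...,2]<110)&(q[...,1]<-20)&(q[...,1]>-110)
r=q[m]; 
for y in (-40,-50,-60,-70,-80): t=r[abs(r[:,1]-y)<2]; print("lid front x at",y,np.percentile(t[:,0],1).round(1),len(t)) if len(t) else 0
for x in (-95,-90,-85,-80,-70): t=r[abs(r[:,0]-x)<2]; print("lid end y at",x,np.percentile(t[:,1],1).round(1)) if len(t) else 0
E
```

```text
time_s: 30.2
tool_pos: [559.1, -9.9, 153.4]
orientation: [[0.995, -0.103, 0.002], [-0.103, -0.995, 0.004], [0.001, -0.004, -1.0]]
force: [0.7, 0.2, 0.1]
opening: 12.6
grip_force: 60.0
TCP case [-123.1  -59.3  153.4] R [[0.001, -1.0, 0.004], [-1.0, -0.001, -0.001], [0.001, -0.004, -1.0]] open 12.6 F [0.7 0.2 0.1]
wrist 336 [313. 377.] rod y [29.2 43.5] x=-0.013 y+2.1 z=-0.035 y-6.0
wrist yel 3227 [[-4.7, -13.0, -16.8], [1.6, -0.6, 2.8], [8.1, 20.8, 9.9]]
side 62 [330. 238.] rod y [29.  80.3] x=-0.009 y-2.0 z=-0.007 y-6.3
side yel 67 [[-10.6, 9.1, -18.3], [-7.0, 15.5, -4.2], [1.6, 21.8, 5.6]]
eye 2057 [311. 240.] [[-133.2, -87.1, 86.7], [-119.8, -75.3, 93.2], [-106.7, -61.4, 96.6]] ((-119.84793090820312, -77.3450927734375), (33.16416549682617, 27.714765548706055), 89.93898010253906)
lid front x at -40 -89.9 1683
lid front x at -50 -97.0 1800
lid front x at -60 -104.5 1945
lid front x at -70 -107.3 2057
lid front x at -80 -106.9 2096
lid end y at -95 -92.9
lid end y at -90 -92.7
lid end y at -85 -92.0
lid end y at -80 -92.0
lid end y at -70 -92.0
```

```bash
python3 -m creep '[{"translation":[40,0,0],"dr":[0,0,0],"grip":0},{"translation":[80,0,0],"dr":[0,0,0],"grip":0},{"translation":[110,0,0],"dr":[0,0,0],"grip":0},{"translation":[121,0,10],"dr":[0,0,0],"grip":0},{"translation":[121,1,40],"dr":[0,0,0],"grip":0},{"translation":[121,1,62],"dr":[0,0,0],"grip":0},{"translation":[121,1,62],"dr":[0,0,0],"grip":0},{"translation":[121,1,62],"dr":[0,0,0],"grip":0}]'; python3 - <<'E'
from h import *
held()
go(case([-123.8,-178,90.6]),down(CY-np.pi))
for n in ("side","top"):
    d=snap(n); q=(cloud(d)-CO)@CR
    m=(q[...,1]>-150)&(q[...,1]<-95)&(abs(q[...,0]+125)<20)&(q[...,2]>65)&(q[...,2]<100)
    r=q[m]; print(n,"rod",len(r),np.median(r,0).round(1))
    m=(q[...,1]>-88)&(q[...,1]<-60)&(q[...,0]<-111)&(q[...,0]>-150)&(q[...,2]>72)&(q[...,2]<100)
    r=q[m]; print(n,"eye",len(r),np.percentile(r,[3,50,97],axis=0).round(1).tolist())
E
```

```text
time_s: 31.07
tool_pos: [679.2, -22.0, 88.9]
orientation: [[0.995, -0.101, -0.003], [-0.101, -0.995, 0.003], [-0.003, -0.003, -1.0]]
force: [-0.0, -0.2, 1.3]
opening: 13.1
grip_force: 60.0
TCP case [-122.6 -180.    88.9] R [[0.004, -1.0, 0.003], [-1.0, -0.004, 0.003], [-0.003, -0.003, -1.0]] open 13.1 F [-0.  -0.2  1.3]
wrist 337 [313. 376.] rod y [29.3 43.6] x=-0.016 y+2.2 z=-0.025 y-6.4
wrist yel 3241 [[-4.6, -12.9, -16.8], [1.6, -0.6, 2.8], [8.2, 20.7, 10.2]]
side 56 [379. 256.] rod y [30.4 80.7] x=-0.011 y-2.3 z=0.002 y-4.6
side yel 68 [[-10.6, 8.2, -15.9], [-6.0, 16.9, -1.4], [3.8, 22.5, 8.6]]
top 37 [341. 197.] rod y [40.3 80.6] x=0.017 y-4.3 z=0.033 y-5.9
t 31.2 shift [-3.7, 0.8, 1.9] dr [-0.003, -0.003, 0.004]
side rod 53 [-126.  -125.1   86.2]
side eye 178 [[-138.3, -86.2, 73.4], [-132.1, -72.3, 89.9], [-111.9, -60.9, 97.5]]
top rod 34 [-125.5 -116.8   85.8]
top eye 104 [[-136.5, -86.4, 74.9], [-124.7, -73.2, 93.2], [-112.1, -60.8, 97.8]]
```

```bash
python3 -m creep '[{"translation":[-4,0.4,-1],"dr":[0,-0.003,0.004],"grip":0},{"translation":[-8,0.4,-1],"dr":[0,-0.003,0.004],"grip":0},{"translation":[-11,0.4,-1],"dr":[0,-0.003,0.004],"grip":0},{"translation":[-14,0.4,-1],"dr":[0,-0.003,0.004],"grip":0},{"translation":[-17,0.4,-1],"dr":[0,-0.003,0.004],"grip":0},{"translation":[-19,0.4,-1],"dr":[0,-0.003,0.004],"grip":0},{"translation":[-19,0.4,-1],"dr":[0,-0.003,0.004],"grip":0}]'; python3 - <<'E'
from h import *
held()
E
```

```text
time_s: 31.9
tool_pos: [660.0, -20.2, 91.4]
orientation: [[0.994, -0.105, -0.003], [-0.105, -0.994, 0.004], [-0.004, -0.004, -1.0]]
force: [-0.9, -1.0, 0.2]
opening: 12.5
grip_force: 60.0
TCP case [-122.8 -160.8   91.4] R [[-0.0, -1.0, 0.004], [-1.0, 0.0, 0.004], [-0.004, -0.004, -1.0]] open 12.5 F [-0.9 -1.   0.2]
wrist 338 [313. 376.] rod y [29.3 43.5] x=-0.007 y+2.0 z=-0.034 y-6.0
wrist yel 3237 [[-4.7, -12.9, -17.1], [1.6, -0.7, 2.8], [8.1, 20.7, 10.2]]
side 161 [366. 254.] rod y [30.3 84.6] x=0.079 y-4.2 z=0.189 y-13.9
side yel 71 [[-10.4, 9.3, -19.1], [-6.1, 17.3, -1.6], [4.8, 23.3, 5.8]]
top 82 [338. 207.] rod y [43.2 84.9] x=0.168 y-11.4 z=0.335 y-24.1
```

```bash
python3 -m creep '[{"translation":[-4,0,0.5],"dr":[0,0,0],"grip":0},{"translation":[-8,0,0.5],"dr":[0,0,0],"grip":0},{"translation":[-11,0,0.5],"dr":[0,0,0],"grip":0},{"translation":[-14,0,0.5],"dr":[0,0,0],"grip":0},{"translation":[-14,0,0.5],"dr":[0,0,0],"grip":0}]'; python3 - <<'E'
from h import *
held()
E
```

```text
time_s: 32.47
tool_pos: [645.9, -18.8, 91.0]
orientation: [[0.994, -0.105, -0.004], [-0.105, -0.994, 0.004], [-0.004, -0.004, -1.0]]
force: [0.3, -0.2, 0.4]
opening: 12.7
grip_force: 60.0
TCP case [-122.8 -146.5   91. ] R [[-0.001, -1.0, 0.004], [-1.0, 0.001, 0.004], [-0.004, -0.004, -1.0]] open 12.7 F [ 0.3 -0.2  0.4]
wrist 336 [313. 376.] rod y [29.3 43.6] x=-0.012 y+2.1 z=-0.031 y-6.1
wrist yel 3241 [[-4.7, -12.9, -17.1], [1.6, -0.8, 2.8], [8.1, 20.8, 9.9]]
side 269 [361. 255.] rod y [30.1 84.8] x=-0.069 y+5.3 z=0.103 y-6.7
side yel 70 [[-10.3, 8.8, -17.5], [-6.4, 17.1, -1.6], [4.4, 23.4, 5.6]]
top 121 [338. 213.] rod y [47.9 84.7] x=0.255 y-17.9 z=0.206 y-13.3
```

```bash
python3 -m creep '[{"translation":[-5,0,0],"dr":[0,0,0],"grip":0},{"translation":[-10,0,0],"dr":[0,0,0],"grip":0},{"translation":[-15,0,0],"dr":[0,0,0],"grip":0},{"translation":[-20,0,0],"dr":[0,0,0],"grip":0},{"translation":[-25,0,0],"dr":[0,0,0],"grip":0},{"translation":[-30,0,0],"dr":[0,0,0],"grip":0},{"translation":[-33,0,0],"dr":[0,0,0],"grip":0},{"translation":[-33,0,0],"dr":[0,0,0],"grip":0}]'; python3 - <<'E'
from h import *
held()
E
```

```text
time_s: 33.28
tool_pos: [613.1, -15.3, 91.2]
orientation: [[0.994, -0.105, -0.004], [-0.105, -0.994, 0.004], [-0.004, -0.004, -1.0]]
force: [-0.6, -0.4, -1.4]
opening: 13.0
grip_force: 60.0
TCP case [-122.8 -113.5   91.2] R [[-0.001, -1.0, 0.004], [-1.0, 0.001, 0.004], [-0.004, -0.004, -1.0]] open 13.0 F [-0.6 -0.4 -1.4]
wrist 622 [313. 382.] rod y [28.1 36.4] x=0.054 y+0.1 z=-0.357 y+13.1
wrist yel 3249 [[-4.6, -12.9, -16.9], [1.6, -0.7, 2.8], [8.2, 21.0, 10.1]]
side 431 [352. 254.] rod y [28.6 83.5] x=0.353 y-13.4 z=-0.085 y+3.9
side yel 66 [[-9.9, 10.2, -18.0], [-6.5, 17.0, -2.5], [3.3, 22.8, 6.2]]
top 51 [339. 220.] rod y [38.5 80.2] x=0.259 y-20.4 z=-0.183 y+6.8
```

```bash
python3 -m creep '[{"translation":[-2,0,0],"dr":[0,0,0],"grip":0},{"translation":[-4,0,0],"dr":[0,0,0],"grip":0},{"translation":[-5,0,0],"dr":[0,0,0],"grip":0},{"translation":[-6,0,0],"dr":[0,0,0],"grip":0},{"translation":[-7,0,0],"dr":[0,0,0],"grip":0},{"translation":[-7,0,0],"dr":[0,0,0],"grip":0}]'; python3 - <<'E'
from h import *
held()
E
```

```text
time_s: 33.93
tool_pos: [609.7, -15.1, 91.6]
orientation: [[0.995, -0.104, 0.004], [-0.104, -0.995, 0.002], [0.003, -0.002, -1.0]]
force: [5.0, -0.6, -4.0]
opening: 12.5
grip_force: 59.5
TCP case [-122.9 -110.2   91.6] R [[0.0, -1.0, 0.002], [-1.0, -0.0, -0.003], [0.003, -0.002, -1.0]] open 12.5 F [ 5.  -0.6 -4. ]
wrist 643 [313. 381.] rod y [28.1 35.4] x=0.149 y-3.0 z=-0.087 y+4.0
wrist yel 3247 [[-4.7, -13.0, -16.7], [1.6, -0.6, 2.8], [8.1, 21.0, 10.2]]
side 430 [351. 254.] rod y [28.5 82.7] x=0.344 y-11.6 z=-0.062 y+2.2
side yel 52 [[-11.4, 10.4, -17.2], [-7.3, 16.8, -0.4], [3.4, 22.9, 7.7]]
top 40 [339. 222.] rod y [41.4 81.3] x=0.255 y-20.3 z=-0.134 y+3.1
```

```bash
python3 -m creep '[{"translation":[-1,0,0],"dr":[0,0,0],"grip":0},{"translation":[-2,0,0],"dr":[0,0,0],"grip":0},{"translation":[-3,0,0],"dr":[0,0,0],"grip":0},{"translation":[-3,0,0],"dr":[0,0,0],"grip":0},{"translation":[-3,0,0],"dr":[0,0,0],"grip":0}]'; python3 - <<'E'
from h import *
held()
d=snap("wrist"); P=cloud(d); q=(P-CO)@CR; H=hsv(d)
yel=(H[...,0]>20)&(H[...,0]<36)&(H[...,1]>90)
# row profile along column 313 around shoulder
for v in range(330,470,6): print(v,q[v,313].round(1),H[v,313],int(yel[v,313]))
E
```

```text
time_s: 34.5
tool_pos: [609.6, -15.1, 91.8]
orientation: [[0.995, -0.104, 0.01], [-0.104, -0.995, -0.0], [0.01, -0.001, -1.0]]
force: [11.1, -2.0, -6.9]
opening: 12.8
grip_force: 58.9
TCP case [-122.9 -110.1   91.8] R [[0.001, -1.0, 0.001], [-1.0, -0.001, -0.01], [0.01, -0.001, -1.0]] open 12.8 F [11.1 -2.  -6.9]
wrist 656 [312. 381.] rod y [28.  35.5] x=-0.114 y+5.6 z=-0.056 y+2.5
wrist yel 3245 [[-4.6, -13.1, -16.6], [1.6, -0.6, 2.7], [8.2, 21.1, 9.9]]
side 429 [350. 254.] rod y [28.3 84.2] x=0.332 y-11.0 z=-0.050 y+1.7
side yel 52 [[-9.4, 9.9, -18.6], [-6.1, 15.9, -1.5], [3.2, 22.1, 6.6]]
top 35 [339. 223.] rod y [45.8 81.4] x=0.250 y-20.1 z=-0.193 y+5.5
330 [-121.3 -104.1   95.3] [ 23 187 195] 1
336 [-121.3 -101.1   94.8] [ 25 188 190] 1
342 [-121.3  -98.    94.4] [ 23 189 192] 1
348 [-121.3  -95.9   95.3] [ 24 193 186] 1
354 [-121.3  -92.9   95.1] [ 24 187 191] 1
360 [-121.3  -89.9   94.8] [ 24 189 188] 1
366 [-121.3  -86.3   93.7] [150  10 131] 0
372 [-121.3  -83.4   93.8] [150   8 136] 0
378 [-121.3  -77.6   90. ] [100  14  53] 0
384 [-121.3  -77.6   93.9] [102  20  64] 0
390 [-121.4 -119.2  149.1] [116  44  46] 0
396 [-121.4 -120.8  153. ] [102  61  21] 0
402 [-121.4 -119.   152.8] [141  71  25] 0
408 [-121.4 -120.3  156.1] [68 51 20] 0
414 [-121.4 -120.1  157.5] [86 60 30] 0
420 [-121.4 -120.1  159.2] [90 17 30] 0
426 [-121.4 -118.9  159.5] [111  66  27] 0
432 [-121.4 -119.5  161.7] [20 31 25] 0
438 [-121.4 -120.1  163.7] [128  89  23] 0
444 [-121.4 -119.8  164.8] [120  88  26] 0
450 [-121.4 -119.3  165.7] [ 84 147  26] 0
456 [-121.4 -120.3  167.9] [120  46  33] 0
462 [-121.4 -119.9  168.8] [128  38  27] 0
468 [-121.4 -119.9  170. ] [120  16  31] 0
```

The yellow shoulder meets the eye plate, with rigid contact at 11 N. I'll ease the preload and let go.

```bash
python3 -m creep '[{"translation":[3,0,0],"dr":[0,0,0],"grip":0},{"translation":[5,0,0],"dr":[0,0,0],"grip":0},{"translation":[5,0,0],"dr":[0,0,0],"grip":0.4},{"translation":[5,0,0],"dr":[0,0,0],"grip":0.4},{"translation":[6,0,0],"dr":[0,0,0],"grip":0.4},{"translation":[6,0,0],"dr":[0,0,0],"grip":0.4},{"translation":[6,0,-20],"dr":[0,0,0],"grip":0.4},{"translation":[6,0,-50],"dr":[0,0,0],"grip":0.4},{"translation":[6,0,-80],"dr":[0,0,0],"grip":0.4}]'; python3 - <<'E'
from h import *
s=robot.observe(); print(((np.array(s["tool_pos"])-CO)@CR).round(1),np.round(s["force"],1),s["opening"])
d=snap("wrist"); P=cloud(d); q=(P-CO)@CR; H=hsv(d)
yel=(H[...,0]>20)&(H[...,0]<36)&(H[...,1]>90)
r=q[yel]; print(len(r),np.percentile(r,[2,50,98],axis=0).round(1).tolist())
t=r[r[:,2]>85]; print("top slope z/y",np.polyfit(t[:,1],t[:,2],1).round(3),t[:,1].max().round(1))
ev=q[(q[...,2]>90)&(q[...,2]<97)&(abs(q[...,0]+121)<6)&(q[...,1]>-100)&(q[...,1]<-60)&~yel]; print("plate y min",np.percentile(ev[:,1],1).round(1))
lever()
q=(cloud(snap("side"))-CO)@CR; m=(q[...,2]>95)&(q[...,2]<120)&(abs(q[...,0])<100)&(abs(q[...,1])<85); print("lid",np.polyfit(q[m][:,0],q[m][:,2],1).round(3))
E
```

```text
time_s: 35.45
tool_pos: [608.9, -15.1, 171.1]
orientation: [[0.994, -0.105, -0.006], [-0.105, -0.994, 0.004], [-0.007, -0.004, -1.0]]
force: [-0.2, 1.0, -0.0]
opening: 33.8
grip_force: 0.0
[-123.  -109.4  171.1] [-0.2  1.  -0. ] 33.819067167124466
1643 [[-165.3, -189.9, -1.2], [-122.4, -107.7, 88.8], [-98.1, -63.3, 92.9]]
top slope z/y [-0.63  24.034] -90.5
plate y min -87.2
side lever 154 [-128.    -0.7   33.1] [-134.  -16.    0.] [-110.   14.   53.] ang~ 0.03
side tab 30 [-116.4   -0.   106.8] [-120.   -4.   99.] [-111.    3.  118.]
top tab 10 [-113.2    0.   117.5] [-116.   -4.  109.] [-111.    5.  121.]
lid [2.00000e-03 1.05827e+02]
```

```bash
python3 - <<'E'
from h import *
d=snap("wrist"); q=(cloud(d)-CO)@CR; H=hsv(d)
yel=(H[...,0]>20)&(H[...,0]<36)&(H[...,1]>90)
a,c,k=max(blobs(yel),key=lambda t:t[0]); r=q[k]; print(a,c.round(),np.percentile(r,[1,50,99],axis=0).round(1).tolist())
u=int(c[0]); vs=np.where(k[:,u])[0]; print("vs",vs.min(),vs.max())
for v in range(vs.min()-4,vs.max()+24,3): print(v,q[v,u].round(1),H[v,u],int(yel[v,u]))
E
```

```text
1489 [315. 252.] [[-134.5, -125.2, -1.2], [-122.4, -107.5, 89.0], [-110.5, -67.0, 92.8]]
vs 223 281
219 [-121.6 -112.2   -0.3] [30  9 28] 0
222 [-121.6 -109.5   -0.2] [38 44 23] 0
225 [-121.8 -123.2   70.1] [ 24 196 112] 1
228 [-121.8 -124.9   85.5] [ 25 191 144] 1
231 [-121.8 -123.5   87.9] [ 24 183 187] 1
234 [-121.8 -122.    89.7] [ 24 183 198] 1
237 [-121.8 -119.7   88.6] [ 25 181 197] 1
240 [-121.8 -117.8   89.1] [ 24 180 198] 1
243 [-121.8 -115.9   89.4] [ 24 183 195] 1
246 [-121.8 -114.    89.7] [ 24 183 196] 1
249 [-121.8 -111.8   89. ] [ 23 184 197] 1
252 [-121.8 -110.1   90.1] [ 24 184 195] 1
255 [-121.8 -108.2   90.3] [ 24 183 196] 1
258 [-121.8 -106.1   90.3] [ 24 182 196] 1
261 [-121.8 -104.2   90.7] [ 24 187 195] 1
264 [-121.8 -102.3   91. ] [ 24 187 194] 1
267 [-121.8 -100.5   91.6] [ 24 187 191] 1
270 [-121.8  -98.3   91.4] [ 24 183 195] 1
273 [-121.8  -96.4   91.9] [ 24 186 193] 1
276 [-121.8  -94.5   92.2] [ 24 186 191] 1
279 [-121.8  -91.9   91. ] [ 24 186 186] 1
282 [-121.8  -86.4   83. ] [ 18  32 142] 0
285 [-121.8  -86.5   88.2] [168  14  93] 0
288 [-121.8  -86.7   93.5] [170   6 123] 0
291 [-121.8  -84.3   93. ] [170  11 139] 0
294 [-121.8  -82.1   92.9] [165   4 138] 0
297 [-121.7  -77.6   87.8] [102  20  65] 0
300 [-121.8  -78.4   94. ] [110  13  61] 0
303 [-121.8  -75.4   92.3] [101  28  73] 0
```

The pin drooped and slid back about 3 mm as I eased off. I'll push its grip home from behind with shut fingers.

```bash
python3 -m creep '[{"translation":[20,0,0],"dr":[0,0,0],"grip":0},{"translation":[42,0,0],"dr":[0,0,0],"grip":0},{"translation":[42,0,0],"dr":[0,0,0],"grip":0},{"translation":[42,0,35],"dr":[0,0,0],"grip":0},{"translation":[42,0,65],"dr":[0,0,0],"grip":0},{"translation":[42,0,84],"dr":[0,0,0],"grip":0},{"translation":[42,0,84],"dr":[0,0,0],"grip":0},{"translation":[38,0,84],"dr":[0,0,0],"grip":0},{"translation":[34,0,84],"dr":[0,0,0],"grip":0},{"translation":[31,0,84],"dr":[0,0,0],"grip":0},{"translation":[29,0,84],"dr":[0,0,0],"grip":0},{"translation":[29,0,84],"dr":[0,0,0],"grip":0}]'; python3 - <<'E'
from h import *
s=robot.observe(); print(((np.array(s["tool_pos"])-CO)@CR).round(1),np.round(s["force"],1))
E
```

```text
time_s: 36.7
tool_pos: [638.7, -18.1, 88.4]
orientation: [[0.994, -0.105, -0.001], [-0.105, -0.994, 0.004], [-0.002, -0.004, -1.0]]
force: [-0.2, 0.3, 0.4]
opening: -0.3
grip_force: 0.0
[-122.9 -139.3   88.4] [-0.2  0.3  0.4]
```

```bash
python3 -m creep '[{"translation":[-2,0,0],"dr":[0,0,0],"grip":0},{"translation":[-4,0,0],"dr":[0,0,0],"grip":0},{"translation":[-5,0,0],"dr":[0,0,0],"grip":0},{"translation":[-6,0,0],"dr":[0,0,0],"grip":0},{"translation":[-6,0,0],"dr":[0,0,0],"grip":0}]'; python3 -m creep '[{"translation":[-1,0,0],"dr":[0,0,0],"grip":0},{"translation":[-2,0,0],"dr":[0,0,0],"grip":0},{"translation":[-2,0,0],"dr":[0,0,0],"grip":0}]'; python3 - <<'E'
from h import *
s=robot.observe(); print(((np.array(s["tool_pos"])-CO)@CR).round(1),np.round(s["force"],1))
E
```

```text
time_s: 37.12
tool_pos: [635.6, -17.8, 88.6]
orientation: [[0.995, -0.104, 0.004], [-0.104, -0.995, 0.002], [0.004, -0.003, -1.0]]
force: [5.2, -0.5, 2.7]
opening: -0.4
grip_force: 2.7
time_s: 37.37
tool_pos: [635.2, -17.9, 89.3]
orientation: [[0.995, -0.104, 0.008], [-0.104, -0.995, 0.002], [0.008, -0.002, -1.0]]
force: [7.0, -0.8, 3.4]
opening: -0.2
grip_force: 3.7
[-123.1 -135.8   89.3] [ 7.  -0.8  3.4]
```

```bash
python3 -m creep '[{"translation":[8,0,0],"dr":[0,0,0],"grip":0},{"translation":[12,0,-30],"dr":[0,0,0],"grip":0},{"translation":[12,0,-70],"dr":[0,0,0],"grip":0},{"translation":[0,0,-84],"dr":[0,0,0],"grip":0},{"translation":[-28,0,-84],"dr":[0,0,0],"grip":0},{"translation":[-28,0,-84],"dr":[0,0,0],"grip":0},{"translation":[-28,0,-84],"dr":[0,0,0],"grip":0}]'; python3 - <<'E'
from h import *
s=robot.observe(); print(((np.array(s["tool_pos"])-CO)@CR).round(1),np.round(s["force"],1))
d=snap("wrist"); q=(cloud(d)-CO)@CR; H=hsv(d)
yel=(H[...,0]>20)&(H[...,0]<36)&(H[...,1]>90)
a,c,k=max(blobs(yel),key=lambda t:t[0]); u=int(c[0]); vs=np.where(k[:,u])[0]; print("vs",vs.min(),vs.max(),c)
for v in list(range(vs.min(),vs.min()+12,3))+list(range(vs.max()-14,vs.max()+14,2)): print(v,q[v,u].round(1),H[v,u],int(yel[v,u]))
E
```

```text
time_s: 37.95
tool_pos: [600.8, -14.1, 170.5]
orientation: [[0.994, -0.106, -0.007], [-0.106, -0.994, 0.006], [-0.008, -0.005, -1.0]]
force: [0.4, 0.4, -0.2]
opening: 0.1
grip_force: 0.0
[-122.9 -101.2  170.5] [ 0.4  0.4 -0.2]
vs 210 268 [315.2039604  238.72805281]
210 [-122.2 -110.6    0.7] [ 22 130  59] 1
213 [-122.2 -124.8   83.3] [ 24 188 159] 1
216 [-122.2 -123.8   87.8] [ 27 175 244] 1
219 [-122.2 -122.1   88.8] [ 27 178 241] 1
254 [-122.1  -99.9   91.4] [ 24 181 197] 1
256 [-122.1  -98.9   92.4] [ 24 183 194] 1
258 [-122.1  -97.7   92.6] [ 24 187 194] 1
260 [-122.1  -96.1   92.1] [ 24 185 194] 1
262 [-122.1  -94.8   92.2] [ 24 188 191] 1
264 [-122.1  -93.2   91.6] [ 24 183 195] 1
266 [-122.1  -92.1   92. ] [ 24 186 186] 1
268 [-122.1  -90.4   91.3] [ 23 115 160] 1
270 [-122.1  -85.7   82.8] [158   8 125] 0
272 [-122.1  -86.5   88.4] [170   8  90] 0
274 [-122.1  -86.8   92.5] [ 30   2 107] 0
276 [-122.1 -111.2  155.9] [150  12  84] 0
278 [-122.1 -111.7  159.4] [ 0  0 32] 0
280 [-122.1 -111.4  161. ] [105  17  30] 0
```

```bash
python3 -m creep '[{"translation":[40,0,0],"dr":[0,0,0],"grip":0},{"translation":[48,0,20],"dr":[0,0,0],"grip":0},{"translation":[48,0,55],"dr":[0,0,0],"grip":0},{"translation":[48,0,78],"dr":[0,0,0],"grip":0},{"translation":[48,0,78],"dr":[0,0,0],"grip":0},{"translation":[40,0,78],"dr":[0,0,0],"grip":0},{"translation":[36,0,78],"dr":[0,0,0],"grip":0},{"translation":[32,0,78],"dr":[0,0,0],"grip":0},{"translation":[29,0,78],"dr":[0,0,0],"grip":0},{"translation":[26,0,78],"dr":[0,0,0],"grip":0},{"translation":[24,0,78],"dr":[0,0,0],"grip":0},{"translation":[24,0,78],"dr":[0,0,0],"grip":0}]'; python3 -m creep '[{"translation":[0,0,0],"dr":[0,0,0],"grip":0},{"translation":[10,0,0],"dr":[0,0,0],"grip":0},{"translation":[18,0,-20],"dr":[0,0,0],"grip":0},{"translation":[18,0,-60],"dr":[0,0,0],"grip":0},{"translation":[0,0,-78],"dr":[0,0,0],"grip":0},{"translation":[-24,0,-78],"dr":[0,0,0],"grip":0},{"translation":[-24,0,-78],"dr":[0,0,0],"grip":0},{"translation":[-24,0,-78],"dr":[0,0,0],"grip":0}]'; python3 - <<'E'
from h import *
s=robot.observe(); print(((np.array(s["tool_pos"])-CO)@CR).round(1),np.round(s["force"],1))
d=snap("wrist"); q=(cloud(d)-CO)@CR; H=hsv(d)
yel=(H[...,0]>20)&(H[...,0]<36)&(H[...,1]>90)
a,c,k=max(blobs(yel),key=lambda t:t[0]); u=int(c[0]); vs=np.where(k[:,u])[0]; print("vs",vs.min(),vs.max(),c)
for v in list(range(vs.min(),vs.min()+12,3))+list(range(vs.max()-14,vs.max()+14,2)): print(v,q[v,u].round(1),int(yel[v,u]))
lever()
E
```

```text
time_s: 39.0
tool_pos: [633.9, -18.0, 97.6]
orientation: [[0.994, -0.104, 0.015], [-0.104, -0.995, 0.0], [0.015, -0.002, -1.0]]
force: [10.0, -0.9, 4.3]
opening: -0.0
grip_force: 4.5
time_s: 39.67
tool_pos: [602.3, -14.1, 172.2]
orientation: [[0.994, -0.105, -0.003], [-0.105, -0.994, 0.006], [-0.003, -0.005, -1.0]]
force: [0.8, 0.5, -0.4]
opening: -0.1
grip_force: 0.0
[-122.8 -102.7  172.2] [ 0.8  0.5 -0.4]
vs 212 270 [315.402955   240.66823371]
212 [-122.1 -110.5   -0.6] 1
215 [-122.1 -124.7   82. ] 1
218 [-122.1 -123.8   87.3] 1
221 [-122.1 -122.1   88.4] 1
256 [-122.  -100.2   92.4] 1
258 [-122.   -98.5   91.4] 1
260 [-122.   -97.6   92.8] 1
262 [-122.   -95.9   91.7] 1
264 [-122.   -94.5   91.6] 1
266 [-122.   -93.4   92.3] 1
268 [-122.   -92.    92.3] 1
270 [-122.   -89.7   89.8] 1
272 [-122.   -85.8   83.4] 0
274 [-122.   -86.8   89.6] 0
276 [-122.  -112.9  158.1] 0
278 [-122.  -112.9  160.3] 0
280 [-122.  -113.2  163.4] 0
282 [-122.  -113.2  165.5] 0
side lever 152 [-128.5   -0.    33. ] [-135.  -15.    1.] [-110.   14.   54.] ang~ 0.05
side tab 30 [-115.5    0.3  106.6] [-119.   -4.   98.] [-111.    3.  119.]
top tab 10 [-1.131e+02  1.000e-01  1.152e+02] [-116.   -4.  111.] [-111.    4.  123.]
```

```bash
python3 -m creep '[{"translation":[0,0,-40],"dr":[0,0,0],"grip":0},{"translation":[0,0,-60],"dr":[0,0,0],"grip":0},{"translation":[0,0,-60],"dr":[0,0,0],"grip":0}]'; python3 -c "
from plant import job; print(job.job_done())"
```

```text
time_s: 40.07
tool_pos: [606.4, -16.6, 235.7]
orientation: [[0.994, -0.105, 0.006], [-0.105, -0.995, 0.001], [0.006, -0.002, -1.0]]
force: [0.9, -0.3, 0.6]
opening: 0.3
grip_force: 0.0
the job is handed in; nothing more can be done
None
```

I packed both lamps on the bench (lamp0 was absent), shut the lid, hooked and closed the latch, and pushed the lock pin through the eyes until its grip met the plate; once released it drooped a few degrees, leaving about 3 to 4 mm at the grip's top edge that two more pushes did not close, and I handed the job in at about 40 s.

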